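# Unload the plate clamp onto the drying rack

## Task

Raise the hinged bar of the plate clamp, slide every gel plate that is in it out from under the lips, and hang each one by its hole on a peg of the drying rack, one plate to a peg, hanging freely. When all the plates hang, lower the bar all the way down again. Leave the dishes, bottles, jars and timer where they are.

Things in the scene. Friction and masses are not known exactly. Their poses are not given: they have to be found in the camera images.
- clamp: Fixed white plate clamp, block x -45..65, y -130..130 mm; origin on the worktop; x away from the robot, slots open to -x. Slot floors 36 mm high, at y = -80, 0, 80 mm, 46 mm wide, rear stop at x = 55. Steel lips (44 to 49 mm high) cover the plates' edges from x = 5 to 55: a plate leaves only by sliding some 50 mm or more to -x, then can be lifted. A slot may be empty.
- clamp_bar (a joint): Hinge of the clamp bar, rad: 0 = down (prongs in front of the plates' shoulders block them), 1.75 = fully raised, swung up and back; from 1.1 on it is well out of the way. Stiff hinge: stays where it is left; about 4 N at the handle moves it. A hood hangs over the back of the worktop, 0.5 m up, from world x = 0.68 on.
- bar_hinge (a point): Middle of the clamp bar's hinge axis, at (60, 0, 52) mm in the clamp's frame; the axis runs along the clamp's y.
- bar_handle (a point): Middle of the bar's handle: round black rod 12 mm thick, 80 mm long along the clamp's y, stubs at its ends. Bar down it is at (-65, 0, 89) mm of the clamp, 34 mm clear above the bar. Offset from the hinge at angle t, clamp's axes, mm: x = -125 cos t + 37 sin t, z = 125 sin t + 37 cos t. The bar's side arms are at y = +-139 mm.
- rack: Fixed steel drying rack. Origin on the worktop below the upright front face of its cross strip; x points into the rack (pegs point to -x), y left, z up. Strip: face at x = 0, 236 mm wide, 152 to 198 mm high, on two posts behind it; feet 105 mm long in x, 10 mm high, at y = +-106 mm. Left of it a clear glass pane stands upright at world y = 0.49 (x 0.39 to 0.87, 0.49 m high).
- peg_1 (a point): Root of the left peg on the strip's front face, at (0, 75, 170) mm in the rack's frame; axes as the rack's. The peg is a round rod 8 mm thick that points out and up at 45 degrees, along (-0.707, 0, 0.707) of the rack's frame, 48 mm long from the root to its rounded tip.
- peg_2 (a point): Root of the middle peg on the strip's front face, at (0, 0, 170) mm in the rack's frame; axes as the rack's. The peg is a round rod 8 mm thick that points out and up at 45 degrees, along (-0.707, 0, 0.707) of the rack's frame, 48 mm long from the root to its rounded tip.
- peg_3 (a point): Root of the right peg on the strip's front face, at (0, -75, 170) mm in the rack's frame; axes as the rack's. The peg is a round rod 8 mm thick that points out and up at 45 degrees, along (-0.707, 0, 0.707) of the rack's frame, 48 mm long from the root to its rounded tip.
- plate_a: Loose stainless gel plate, 55 g, 5 mm thick, starts in the clamp's right (y = -80 mm) slot; may be absent. Origin on its underside where tab meets body; x towards the hole, z up as it lies. Body x 0..82 mm, 44 mm wide, with a 22 mm hole at x = 67; tab x -50..0, 24 mm wide, stands out 35 mm in front of the clamp. In its slot the origin is at x = -30, z = 36 mm of the clamp.
- plate_a_hole (a point): Centre of the hole of that plate (a), mid thickness, at x = 67 mm.
- plate_a_tab (a point): Point on the tab of plate a to grip across the 24 mm width, mid thickness, at x = -36 mm.
- plate_b: Loose stainless gel plate, 55 g, 5 mm thick, starts in the clamp's middle slot; may be absent. Origin on its underside where tab meets body; x towards the hole, z up as it lies. Body x 0..82 mm, 44 mm wide, with a 22 mm hole at x = 67; tab x -50..0, 24 mm wide, stands out 35 mm in front of the clamp. In its slot the origin is at x = -30, z = 36 mm of the clamp.
- plate_b_hole (a point): Centre of the hole of that plate (b), mid thickness, at x = 67 mm.
- plate_b_tab (a point): Point on the tab of plate b to grip across the 24 mm width, mid thickness, at x = -36 mm.
- plate_c: Loose stainless gel plate, 55 g, 5 mm thick, starts in the clamp's left (y = +80 mm) slot; may be absent. Origin on its underside where tab meets body; x towards the hole, z up as it lies. Body x 0..82 mm, 44 mm wide, with a 22 mm hole at x = 67; tab x -50..0, 24 mm wide, stands out 35 mm in front of the clamp. In its slot the origin is at x = -30, z = 36 mm of the clamp.
- plate_c_hole (a point): Centre of the hole of that plate (c), mid thickness, at x = 67 mm.
- plate_c_tab (a point): Point on the tab of plate c to grip across the 24 mm width, mid thickness, at x = -36 mm.
- dish_open: Bystander to leave alone: open culture dish, 62 mm wide, 23 mm high; origin under its centre.
- timer: Bystander to leave alone: bench timer, 58 x 62 x 18 mm; origin under its centre.
- wash_bottle: Bystander to leave alone: squeeze bottle, 172 mm high; origin under its centre.
- jar_film: Bystander to leave alone: film-covered jar, 76 mm wide, 125 mm high; origin under its centre.
- dish_3: Bystander to leave alone: closed culture dish, 62 mm wide, 14 mm high; origin under its centre.

How it is judged:
By the outcome, as a careful person would: the job done as asked, in the order asked, and still so for the second after the job is handed in, with the robot touching nothing.
Of plate_a, plate_b, plate_c only 2 to 3 are there at a start; the rules pass over those that are not, and their reading is None.
At some moment in a run one of plate_a, plate_b, plate_c may be knocked a few centimetres aside while the robot is not near it.
Once in a run the grip may slacken for a moment while it holds something.
It also fails if it takes over 210 s, if anything falls off the work surface, if the arm or the gripper's body presses on something with over 40 N, if the wrist force passes 120 N, or if a joint passes its speed limit or range.

## Robot

A 6-joint arm with a two-finger parallel gripper is mounted at the origin on a cart in front of the work surface, level with it; the furniture and walls round the work are solid. World frame = base frame: x ahead of the robot, y to its left, z up, the work surface at z = 0. Lengths are in mm, angles in rad, forces in N, time in s.
With the tool pointing down it reaches from about 350 to 775 mm from the base axis. Payload 7.3 kg.
Tool frame: the origin (TCP) lies on the front face of the gripper's body, between the roots of the fingers; the fingertips stand 66 mm ahead of it and the grasp point (between the pads) lies 47 mm ahead of it (bot.tip_extent is the distance from the TCP to the fingertips, in mm); z points along the fingers, y is the line along which they close (so a half turn about z gives the same grasp; the last joint's range is limited). The gripper opens to 92 mm and grips with 3 to 60 N. Pads are 19 mm wide; open, the fingers measure 130 mm over their backs; the gripper's body (75 mm by 190 mm) begins 47 mm behind the grasp point.
Start: joints at [1.051, 0.342, 1.524, -0, 1.275, -0.146], TCP at [191.691, 488.767, 292.241] pointing down, gripper open.
Joint ranges: [-2.53, 2.53], [-0.77, 2.02], [0.04, 2.7], [-1, 4.14], [0.28, 2.66], [-3.11, 3.11]. Speed limits (rad/s): [2.57, 2.57, 3.14, 3.14, 3.14, 3.14].

## Interface

Orientations are given as [roll, pitch, yaw] about the fixed x, y, z axes, in that order (R = Rz(yaw) Ry(pitch) Rx(roll)).
In Python, from plant import readout, viewer, order, bot gives the robot as it stands.
- The arm moves only by the shell command python3 -m creep 'ROWS'. ROWS is text: rows parted by semicolons, each of 7 numbers parted by spaces: the shift along the world's x, y, z in m, then the turn, a rotation vector about the world's x, y, z in rad, then the opening in per cent of the stroke, from 0 (shut) to 100 (fully open). A call has 1 to 8 rows; each row shifts and turns the commanded pose from where the row before left it; what a row does not reach is not made up. A row lasts 1/12 s, in which the tool goes at most 41.7 mm and 7.16 degrees, less where a joint would pass 70% of its speed; a pose out of reach is approached as far as the arm can. A call is refused whole if a number of a shift passes 0.0417 or a number of a turn 0.125, either way. A call with a gripper value outside its range is refused whole. The fingers move at their own pace and stop on an object; the grip force is fixed at half the most. Time passes only in rows, so rows that do not move let the fingers close. It gives the time, the measured TCP pose, the force, the opening and the grip force at its end, in the units of the state.
- readout.get_obs(): the state, without advancing time (a new reading comes with each control period).
- viewer.capture(name): name is "scene" or "top" or "wrist"; returns the picture (400x640x3 uint8, red, green, blue); there is no depth.
- viewer.camera_info(name): a dict with "fx", "fy", "cx", "cy" (pixels), "D" ([k1, k2, p1, p2, k3] as OpenCV has them; the pictures are not rectified), "origin" and "rotation" of the camera in the world. Camera axes: x right, y up, looking along -z (the intrinsics and any distortion apply to the point x, -y, -z); pixel columns grow to the right and rows downward; lengths in mm; the calibration is good to about 2 mm. A picture is of the moment at which its call begins: read the wrist's pose just before it. camera_info takes no time and is no camera call; for the wrist camera it gives the pose at the moment of the call.
- order.close_job(): hands the job in; it is judged then, once.
The state is a dict: "time": time; "joint_positions": joint angles; "dq": joint speeds; "tau": joint torques, N m; "tool_pos": TCP position; "tcp_rot": TCP orientation; "contact_force": force on the tool from outside, world axes, zero at the start; "moment": the same for the moment, N m; "grip_width": finger opening in mm; "finger_force": force on a finger pad.
Only numpy, scipy, OpenCV 4.12 (cv2) and the standard library are available. Lean on these libraries where they do the work, as an engineer would, in place of code of your own. Each camera call takes 0.05 s, during which the arm holds its last target. There are 200 camera calls.

## Working session

There is one attempt and no reset: what is moved stays moved. The work goes in short steps, Python scripts to look and compute and a shell command to move; the robot and the scene stay as the last step left them, time stands still between calls to the robot, and variables do not carry over. Pictures are saved under pics/ and viewed, at most 14 in all, crops included, and the job is handed in when it is done.

```bash
mkdir -p pics; ls
cat > h.py <<'E'
import numpy as np, cv2
from plant import readout, viewer, order, bot
from scipy.spatial.transform import Rotation as R
def snap(n,f):
    i=viewer.camera_info(n); im=viewer.capture(n); cv2.imwrite('pics/'+f,cv2.cvtColor(im,cv2.COLOR_RGB2BGR)); return im,i
def K(i): return np.array([[i['fx'],0,i['cx']],[0,i['fy'],i['cy']],[0,0,1.]])
def ray(i,p):
    q=cv2.undistortPoints(np.array([[p]],float),K(i),np.array(i['D'],float))[0,0]
    return np.array(i['origin'],float),np.array(i['rotation'])@np.array([q[0],-q[1],-1])
def onz(i,p,z):
    o,d=ray(i,p); return o+d*(z-o[2])/d[2]
def proj(i,P):
    c=(np.atleast_2d(P)-np.array(i['origin']))@np.array(i['rotation'])*[1,-1,-1]
    return cv2.projectPoints(c.reshape(-1,1,3).astype(float),np.zeros(3),np.zeros(3),K(i),np.array(i['D'],float))[0][:,0]
E
python3 - <<'E'
from h import *
for n in ('top','scene'):
    im,i=snap(n,n+'0.png'); print(n,i)
print(readout.get_obs())
E
```

```text
pics
top {'fx': 441.1150881574871, 'fy': 441.1150881574871, 'cx': 322.14968020110183, 'cy': 201.7715492611641, 'D': array([-0.03637939,  0.        ,  0.        ,  0.        ,  0.        ]), 'origin': array([ 328.34789772,  115.00950283, 1788.40086411]), 'rotation': array([ 0.13497937, -0.05766247, -1.58526852])}
scene {'fx': 371.8578640349723, 'fy': 371.8578640349723, 'cx': 316.8391329612462, 'cy': 194.73797833625906, 'D': array([0.01935215, 0.        , 0.        , 0.        , 0.        ]), 'origin': array([ -89.60121763, -372.40802961,  872.88905274]), 'rotation': array([ 0.79601184, -0.01443065, -1.06374958])}
{'time': 0.1, 'joint_positions': array([ 1.05096105e+00,  3.42659039e-01,  1.52489980e+00, -1.67041674e-05,
        1.27541439e+00, -1.45976779e-01]), 'dq': array([ 0.00047598, -0.00308196, -0.00260525,  0.00032319, -0.00091838,
        0.00130616]), 'tau': array([ 1.06602889e-03, -4.32001162e+01, -2.44694710e+01,  7.18010450e-02,
        5.25571348e-02, -6.82451787e-05]), 'tool_pos': array([191.57202048, 488.51087013, 291.61886412]), 'tcp_rot': array([-3.14022444e+00, -1.85012663e-04,  2.76773890e+00]), 'contact_force': array([-0.10033819, -0.44918542, -0.23874047]), 'moment': array([ 0.02769597,  0.02434327, -0.05785574]), 'finger_force': 0.0, 'grip_width': 91.903197939671}
```

View pics/top0.png

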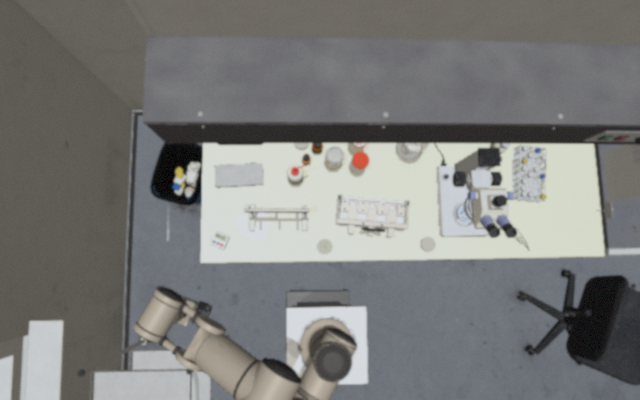

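View pics/scene0.png

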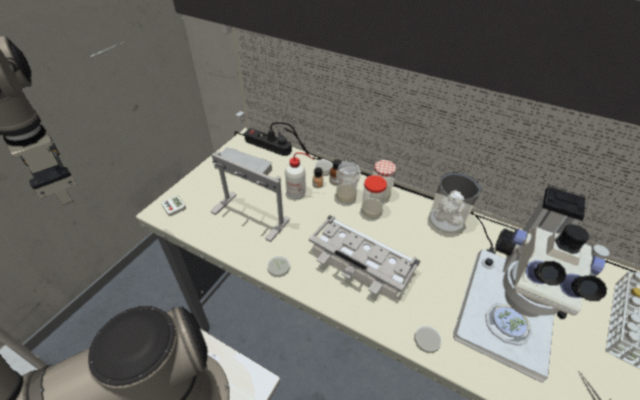

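The top view shows the rack near px (278,213) and the clamp near (372,213). The timer is at (220,240) and the dishes at (325,246) and (428,243). I'll enlarge both views.

```bash
sed -i "s/i=viewer.camera_info(n); im/i=viewer.camera_info(n); i['rotation']=R.from_euler('xyz',i['rotation']).as_matrix(); im/" h.py
python3 - <<'E'
from h import *
a=cv2.imread('pics/top0.png')[190:265,210:440]; b=cv2.imread('pics/scene0.png')[140:300,200:430]
a=cv2.resize(a,None,fx=3.4,fy=3.4,interpolation=cv2.INTER_CUBIC); b=cv2.resize(b[:, :],(460,320),interpolation=cv2.INTER_CUBIC)
c=np.zeros((600,800,3),np.uint8); c[:a.shape[0],:a.shape[1]]=a; c[270:590,:460]=b; cv2.imwrite('pics/c1.png',c)
for n in ('top','scene'):
    i=viewer.camera_info(n); i['rotation']=R.from_euler('xyz',i['rotation']).as_matrix()
    print(n)
    if n=='top':
        for p,z in [((278,218),0),((372,214),49),((250,225),0),((306,225),0),((428,243),0),((325,246),0),((220,240),0)]: print(p,onz(i,p,z).round())
i=viewer.camera_info('wrist');print(i)
E
```

```text
top
(278, 218) [505. 189.   0.]
(372, 214) [ 513. -188.   49.]
(250, 225) [477. 301.   0.]
(306, 225) [475.  75.   0.]
(428, 243) [ 396. -425.    0.]
(325, 246) [389.  -1.   0.]
(220, 240) [418. 420.   0.]
scene
{'fx': 342.31808832430505, 'fy': 342.31808832430505, 'cx': 318.97169345624576, 'cy': 193.11681398874427, 'D': array([0.01763239, 0.        , 0.        , 0.        , 0.        ]), 'origin': array([125.20686111, 514.52889326, 383.44391586]), 'rotation': array([-2.67674821e-01,  1.11260477e-03,  1.19768846e+00])}
```

View pics/c1.png

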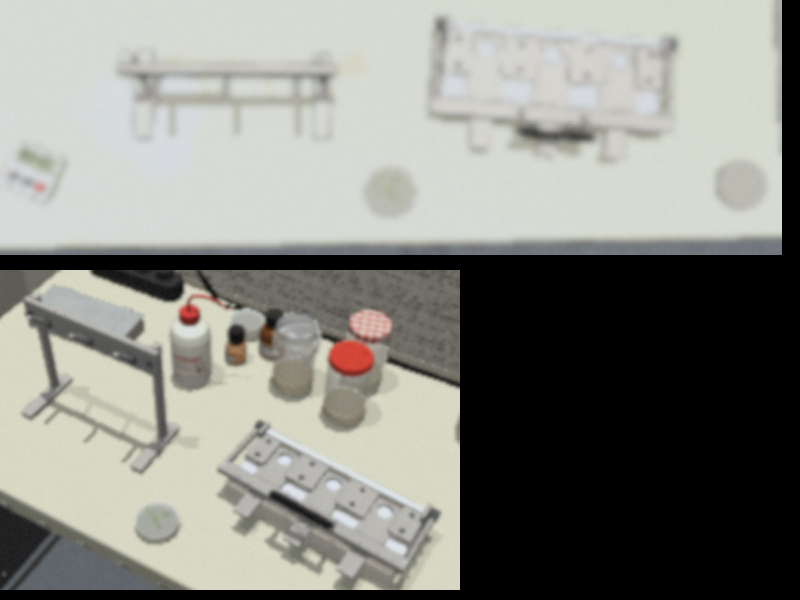

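Three tabs are visible, so all three slots hold plates. I'll get coarse poses from the hinge knobs, the handle and the rack strip in the top view, then move.

Run:
```python
from h import *
i=viewer.camera_info('top'); i['rotation']=R.from_euler('xyz',i['rotation']).as_matrix()
g=lambda x,y,z: onz(i,(x/3.4+210,y/3.4+190),z)
l,r,h=g(441,24,56),g(670,46,56),g(555,133,95)
m=(l+r)/2; d=l-r; yaw=np.arctan2(-d[0],d[1]); u=np.array([np.cos(yaw),np.sin(yaw)])
print('hinge',l.round(),r.round(),'len',np.hypot(*d[:2]).round(),'yaw',yaw.round(3),'clamp O',(m[:2]-60*u).round(),'from handle',(h[:2]+65*u).round(),'handle',h.round())
l,r=g(118,74,198),g(333,75,198); print('rack',l.round(),r.round(),((l+r)/2).round())
print([x for x in dir(bot) if x[0]!='_'])
```

```text
hinge [581. -59.  56.] [ 553. -330.   56.] len 273.0 yaw -0.102 clamp O [ 507. -188.] from handle [ 514. -190.] handle [ 449. -183.   95.]
rack [509. 300. 198.] [506.  72. 198.] [507. 186. 198.]
['Unreachable', 'tip_extent']
```

```bash
python3 -m creep '.018 -.036 0.004 0 0 -.08 100;.018 -.036 0.004 0 0 -.08 100;.018 -.036 0.004 0 0 -.08 100;.018 -.036 0 0 0 -.08 100;.018 -.036 0 0 0 -.08 100;.018 -.036 0 0 0 -.08 100;.018 -.036 0 0 0 -.08 100;.018 -.036 0 0 0 -.08 100' && python3 -m creep '.012 -.041 0 0 0 -.08 100;.012 -.041 0 0 0 -.08 100;.012 -.041 0 0 0 -.08 100;.012 -.041 0 0 0 -.08 100;.012 -.041 0 0 0 -.08 100;.012 -.041 0 0 0 -.08 100;.012 -.041 0 0 0 -.08 100;.012 -.041 0 0 0 -.08 100' && python3 -m creep '.012 -.04 0 0 0 0 100;0 0 0 0 0 0 100;0 0 0 0 0 0 100'
python3 - <<'E'
from h import *
o=readout.get_obs(); print(o['tool_pos'].round(1),o['tcp_rot'].round(3),o['joint_positions'].round(2))
im,i=snap('wrist','w1.png'); print(i['origin'])
E
```

```text
time: 0.77
tool_pos: [335.8, 198.9, 304.2]
tcp_rot: [3.142, -0.0, 2.124]
contact_force: [1.1, 0.7, 0.0]
grip_width: 91.7
finger_force: 0.0
time: 1.43
tool_pos: [429.2, -121.3, 304.1]
tcp_rot: [-3.141, -0.0, 1.483]
contact_force: [1.0, 1.3, 0.3]
grip_width: 91.8
finger_force: 0.0
time: 1.68
tool_pos: [441.3, -160.9, 303.4]
tcp_rot: [-3.14, -0.001, 1.484]
contact_force: [0.2, 0.1, 1.1]
grip_width: 92.2
finger_force: 0.0
[ 441.3 -160.9  303.4] [-3.140e+00 -1.000e-03  1.484e+00] [-0.51  0.23  1.65  0.    1.26 -0.43]
[447.58228411 -90.08009766 395.23357465]
```

View pics/w1.png

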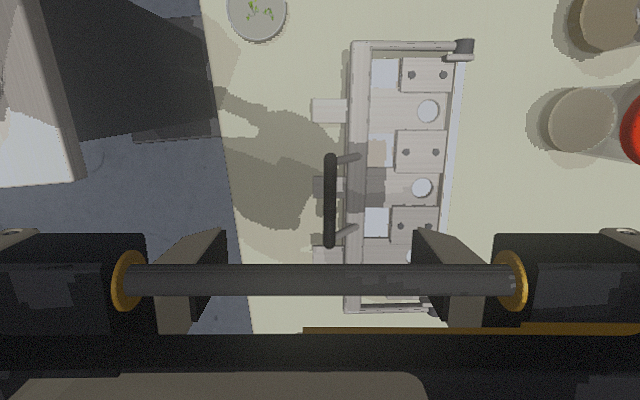

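The handle's ends are at px (330,153) and (330,247), the plate holes at (428,111) and (422,188), and the left tab spans about (312–348, 99–122).

Run:
```python
from h import *
i=viewer.camera_info('wrist'); i['rotation']=R.from_euler('xyz',i['rotation']).as_matrix()
a,b=onz(i,(330,154),89),onz(i,(330,246),89); d=a-b; print('handle',a.round(1),b.round(1),((a+b)/2).round(1),np.hypot(*d[:2]),np.arctan2(-d[0],d[1]))
p,q=onz(i,(428,111),41),onz(i,(422,188),41); d=p-q
yaw=np.arctan2(-d[0],d[1]); u=np.array([np.cos(yaw),np.sin(yaw)]); v=np.array([-u[1],u[0]])
print('holes',p.round(1),q.round(1),np.hypot(*d[:2]),yaw,'O',q[:2]-37*u, p[:2]-37*u-80*v,(a+b)[:2]/2+65*u)
c,e=onz(i,(354,42),55),onz(i,(349,312),55);d=c-e;print('bar',c,e,np.arctan2(-d[0],d[1]))
```

```text
handle [ 452.4 -136.6   89. ] [ 445.6 -226.    89. ] [ 449.  -181.3   89. ] 89.58503632683258 -0.07559278389498321
holes [ 554.4 -109.2   41. ] [ 548.2 -188.8   41. ] 79.81316900620745 -0.07867558289271523 O [ 511.28979614 -185.86442167] [ 511.27511226 -186.05067473] [ 513.7759177  -186.41550957]
bar [482.60999097 -40.99508102  55.        ] [ 460.78987665 -323.82774043   55.        ] -0.07699598057086511
```

```bash
python3 -m creep '.0065 -.02 -.03 0 0 .009 100;0 0 -.04 0 0 0 100;0 0 -.04 0 0 0 100;0 0 -.03 0 0 0 100;0 0 -.02 0 0 0 60;0 0 -.007 0 0 0 40;0 0 0 0 0 0 20;0 0 0 0 0 0 0' && python3 -m creep '0 0 0 0 0 0 0;0 0 0 0 0 0 0;0 0 0 0 0 0 0;0 0 0 0 0 0 0;0 0 0 0 0 0 0'
python3 -c "
from h import *
o=readout.get_obs();print(o['joint_positions'].round(2),o['tcp_rot'].round(3))
import numpy as np
u=np.array([np.cos(.078),-np.sin(.078)])
p=None
for t in np.arange(0,1.26,.1):
    x=-125*np.cos(t)+37*np.sin(t);z=125*np.sin(t)+37*np.cos(t);q=np.r_[x*u,z]
    if p is not None: print(round(t,1),(q-p).round(1),(q-q0).round(0))
    else: q0=q
    p=q"
```

```text
time: 2.4
tool_pos: [448.2, -178.5, 138.1]
tcp_rot: [3.141, 0.0, 1.498]
contact_force: [-0.6, 0.1, 0.6]
grip_width: 69.4
finger_force: 0.0
time: 2.82
tool_pos: [447.9, -179.2, 137.8]
tcp_rot: [3.141, 0.0, 1.497]
contact_force: [-0.2, 1.4, 0.2]
grip_width: 36.4
finger_force: 0.0
[-0.54  0.46  1.84  0.    0.84 -0.47] [3.141 0.    1.497]
0.1 [ 4.3 -0.3 12.3] [ 4. -0. 12.]
0.2 [ 5.5 -0.4 11.8] [10. -1. 24.]
0.3 [ 6.7 -0.5 11.2] [16. -1. 35.]
0.4 [ 7.7 -0.6 10.5] [24. -2. 46.]
0.5 [ 8.7 -0.7  9.6] [33. -3. 55.]
0.6 [ 9.7 -0.8  8.7] [43. -3. 64.]
0.7 [10.5 -0.8  7.7] [53. -4. 72.]
0.8 [11.2 -0.9  6.6] [64. -5. 78.]
0.9 [11.8 -0.9  5.5] [76. -6. 84.]
1.0 [12.3 -1.   4.3] [88. -7. 88.]
1.1 [12.6 -1.   3. ] [101.  -8.  91.]
1.2 [12.9 -1.   1.7] [114.  -9.  93.]
```

```bash
python3 -m creep '0 0 0 0 0 0 0;0 0 0 0 0 0 0;0 0 0 0 0 0 0;0 0 0 0 0 0 0;0 0 0 0 0 0 0;0 0 0 0 0 0 0' && python3 -m creep '.0043 -.0003 .0123 0 0 0 0;.0055 -.0004 .0118 0 0 0 0;.0067 -.0005 .0112 0 0 0 0;.0077 -.0006 .0105 0 0 0 0'
```

```text
time: 3.32
tool_pos: [448.9, -179.2, 137.4]
tcp_rot: [3.139, 0.0, 1.496]
contact_force: [4.6, -0.2, -2.3]
grip_width: 11.6
finger_force: 30.0
time: 3.65
tool_pos: [474.0, -181.5, 182.7]
tcp_rot: [3.138, 0.001, 1.496]
contact_force: [15.5, -5.1, -20.8]
grip_width: 11.0
finger_force: 30.0
```

```bash
python3 -m creep '0 0 0 0 0 0 0;.0044 -.0003 .0048 0 0 0 0;.0044 -.0003 .0048 0 0 0 0;.0048 -.0004 .0044 0 0 0 0;.0048 -.0004 .0044 0 0 0 0;.0052 -.0004 .0038 0 0 0 0;.0052 -.0004 .0038 0 0 0 0'&& python3 -m creep '.0056 -.0005 .0033 0 0 0 0;.0056 -.0005 .0033 0 0 0 0;.0059 -.0005 .0027 0 0 0 0;.0059 -.0005 .0027 0 0 0 0;.0061 -.0005 .0021 0 0 0 0;.0061 -.0005 .0021 0 0 0 0'
```

```text
time: 4.23
tool_pos: [500.7, -183.9, 207.1]
tcp_rot: [-3.14, 0.001, 1.496]
contact_force: [4.7, -6.8, -17.6]
grip_width: 10.8
finger_force: 30.0
time: 4.73
tool_pos: [534.6, -187.0, 224.2]
tcp_rot: [-3.136, 0.001, 1.496]
contact_force: [-5.0, -5.8, -2.9]
grip_width: 11.1
finger_force: 30.0
```

```bash
python3 -m creep '.0063 -.0005 .0015 0 0 0 0;.0063 -.0005 .0015 0 0 0 0;.0064 -.0005 .0009 0 0 0 0;.0064 -.0005 .0009 0 0 0 0;.0065 -.0005 .0002 0 0 0 0;0 0 0 0 0 0 0' && python3 -m creep '0 0 0 0 0 0 26;0 0 0 0 0 0 26;0 0 0 0 0 0 26;0 0 .0 0 0 0 26' && python3 -m creep '0 0 .02 0 0 0 26;0 0 .03 0 0 0 26;0 0 .01 0 0 0 26;0 0 0 0 0 0 26'
```

```text
time: 5.23
tool_pos: [567.9, -190.1, 230.5]
tcp_rot: [-3.141, 0.003, 1.496]
contact_force: [-0.7, -6.3, 3.2]
grip_width: 10.7
finger_force: 30.0
time: 5.57
tool_pos: [567.8, -188.3, 230.1]
tcp_rot: [-3.141, -0.0, 1.497]
contact_force: [-0.1, -0.1, 0.1]
grip_width: 23.6
finger_force: 0.0
time: 5.9
tool_pos: [568.9, -188.8, 293.3]
tcp_rot: [3.136, 0.002, 1.497]
contact_force: [0.6, 0.5, 0.2]
grip_width: 23.7
finger_force: 0.0
```

```bash
python3 -m creep '-.035 0 0 0 0 0 50;-.035 0 0 0 0 .12 70;-.035 0 0 0 0 .12 70;-.035 0 0 0 0 .12 70;-.035 0 0 0 0 .12 70;0 0 0 0 0 .12 70;0 0 0 0 0 .12 70;0 0 0 0 0 .12 70' && python3 -m creep '0 0 0 0 0 .12 70;0 0 0 0 0 .12 70;0 0 0 0 0 .12 70;0 0 0 0 0 .12 70;0 0 0 0 0 .12 70;0 0 0 0 0 .12 70;0 0 0 0 0 .007 70;0 0 0 0 0 0 70'
python3 - <<'E'
from h import *
o=readout.get_obs(); print(o['tool_pos'].round(1),o['tcp_rot'].round(3),o['joint_positions'].round(2))
im,i=snap('wrist','w2.png'); print(i['origin'])
u=np.array([np.cos(.078),-np.sin(.078)]);v=np.array([-u[1],u[0]])
for y in (-80,0,80):
    print(proj(i,[np.r_[np.array([512,-186])+x*u+y*v,41] for x in (-80,-30,37)]).round().tolist())
E
```

```text
time: 6.57
tool_pos: [391.9, -188.2, 289.3]
tcp_rot: [-3.142, -0.001, 2.342]
contact_force: [-0.6, 0.6, -0.1]
grip_width: 63.9
finger_force: 0.0
time: 7.23
tool_pos: [392.5, -188.2, 289.3]
tcp_rot: [3.141, -0.001, 3.061]
contact_force: [0.2, 0.6, -0.3]
grip_width: 64.2
finger_force: 0.0
[ 392.5 -188.2  289.3] [ 3.141e+00 -1.000e-03  3.061e+00] [-0.62  0.18  1.76  0.    1.21 -2.11]
[ 321.55914568 -182.73441237  381.20849968]
[[253.0, 209.0], [255.0, 253.0], [258.0, 308.0]]
[[330.0, 209.0], [330.0, 253.0], [329.0, 308.0]]
[[407.0, 209.0], [404.0, 253.0], [400.0, 307.0]]
```

View pics/w2.png

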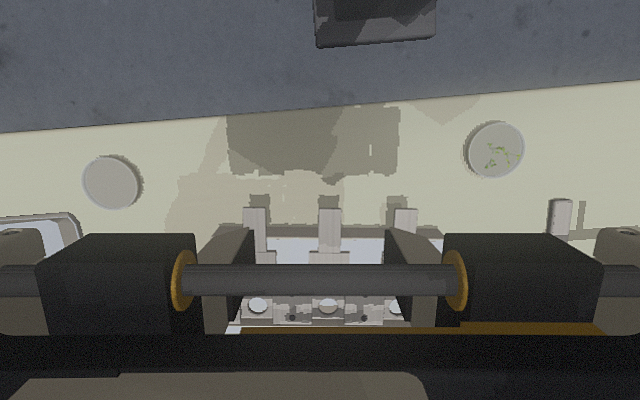

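The view is upside down, with its top toward the robot. The tab ends at px (254,208), (330,209) and (406,209) match my prediction, so all three plates are seated. Next I grip the left plate, c.

```bash
python3 -m creep '.02 .03 -.03 0 0 0 60;.02 .03 -.03 0 0 0 60;.02 .027 -.035 0 0 0 60;0 0 -.04 0 0 0 60;0 0 -.035 0 0 0 60;0 0 -.02 0 0 0 60;0 0 -.014 0 0 0 60;0 0 0 0 0 0 60' && python3 -m creep '0 0 0 0 0 0 0;0 0 0 0 0 0 0;0 0 0 0 0 0 0;0 0 0 0 0 0 0;0 0 0 0 0 0 0;0 0 0 0 0 0 0;0 0 0 0 0 0 0'
```

```text
time: 7.95
tool_pos: [443.9, -111.2, 95.0]
tcp_rot: [3.139, -0.006, 3.061]
contact_force: [-0.1, 0.5, 0.0]
grip_width: 54.9
finger_force: 0.0
time: 8.53
tool_pos: [445.6, -109.2, 98.8]
tcp_rot: [3.137, 0.0, 3.062]
contact_force: [3.3, 19.8, 5.6]
grip_width: 23.3
finger_force: 29.9
```

```bash
python3 -m creep '0 0 0 0 0 0 50;0 0 0 0 0 0 50;0 0 0 0 0 0 50;.0068 .0078 -.013 0 0 0 50;0 0 0 0 0 0 50;0 0 0 0 0 0 50'
python3 - <<'E'
from h import *
im,i=snap('wrist','w3.png')
cv2.imwrite('pics/w3c.png',im[120:320,150:500,::-1])
E
```

```text
time: 9.03
tool_pos: [452.3, -104.4, 84.9]
tcp_rot: [3.142, -0.0, 3.064]
contact_force: [0.8, 0.4, 1.1]
grip_width: 46.3
finger_force: 0.0
```

View pics/w3c.png

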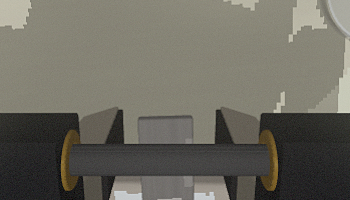

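The tab sits between the open fingers, centred within about 1 mm. I'll grip it, slide it out and lift.

```bash
python3 -m creep '0 -.001 0 0 0 0 0;0 0 0 0 0 0 0;0 0 0 0 0 0 0;0 0 0 0 0 0 0;0 0 0 0 0 0 0;0 0 0 0 0 0 0' && python3 -m creep '-.01 .0008 0 0 0 0 0;-.015 .0012 0 0 0 0 0;-.015 .0012 0 0 0 0 0;-.015 .0012 0 0 0 0 0;-.005 .0004 0 0 0 0 0;0 0 0 0 0 0 0;0 0 0 0 0 0 0' && python3 -m creep '0 0 .02 0 0 0 0;0 0 .03 0 0 0 0;0 0 .03 0 0 0 0;0 0 .03 0 0 0 0;0 0 .03 0 0 0 0;0 0 .03 0 0 0 0;0 0 0 0 0 0 0;0 0 0 0 0 0 0'
python3 - <<'E'
from h import *
o=readout.get_obs(); print(o['tool_pos'].round(1),o['tcp_rot'].round(3),o['joint_positions'].round(2))
im,i=snap('wrist','w4.png');
E
```

```text
time: 9.58
tool_pos: [452.5, -105.4, 85.1]
tcp_rot: [-3.141, 0.0, 3.064]
contact_force: [-0.9, -0.5, 1.6]
grip_width: 23.4
finger_force: 29.9
time: 10.17
tool_pos: [393.0, -100.7, 85.1]
tcp_rot: [-3.141, 0.001, 3.063]
contact_force: [0.1, -0.2, 0.3]
grip_width: 23.3
finger_force: 29.9
time: 10.83
tool_pos: [393.7, -100.9, 256.4]
tcp_rot: [-3.14, 0.004, 3.064]
contact_force: [-0.3, -0.8, -1.1]
grip_width: 23.6
finger_force: 3.0
[ 393.7 -100.9  256.4] [-3.14   0.004  3.064] [-0.44  0.16  1.88  0.    1.1  -1.93]
```

View pics/w4.png

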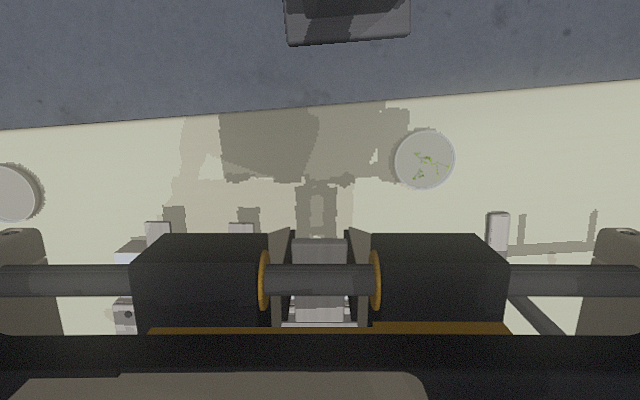

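The plate is still held: tab end near px (320,238). But the grip force reads 3 N, so it has slackened. I'll hold still until it recovers, then check for slip.

```bash
python3 -m creep '0 0 0 0 0 0 0;0 0 0 0 0 0 0;0 0 0 0 0 0 0;0 0 0 0 0 0 0;0 0 0 0 0 0 0;0 0 0 0 0 0 0'
python3 - <<'E'
from h import *
o=readout.get_obs(); im,i=snap('wrist','w5.png'); T=R.from_euler('xyz',o['tcp_rot'])
# tool frame: plate x = -tool x ; grasp point at z=47
for dx in (-14,0): print(dx,proj(i,[o['tool_pos']+T.apply([-dx,s*12,47-2.5]) for s in (-1,1)]).round().tolist())
cv2.imwrite('pics/w5c.png',cv2.resize(im[200:340,230:410,::-1],None,fx=3,fy=3))
E
```

```text
time: 11.38
tool_pos: [392.3, -100.5, 254.6]
tcp_rot: [3.141, -0.001, 3.064]
contact_force: [0.3, 0.5, -1.4]
grip_width: 23.7
finger_force: 30.0
-14 [[291.0, 238.0], [347.0, 238.0]]
0 [[292.0, 268.0], [346.0, 268.0]]
```

View pics/w5c.png

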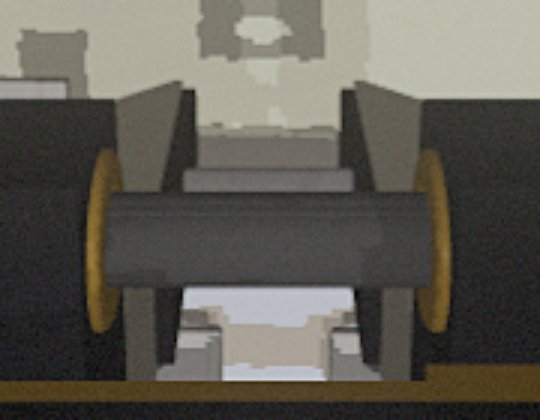

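Reading the end-face edges at rows ~243 and ~256, the plate pivoted in the slack grip and its hole end drooped about 35–40°. I'll check that from the scene camera.

Run:
```python
from h import *
o=readout.get_obs(); im,i=snap('scene','s1.png'); T=R.from_euler('xyz',o['tcp_rot'])
g=o['tool_pos']+T.apply([0,0,47])
p=proj(i,[g])[0]; print(p)
x0,y0=int(p[0])-60,int(p[1])-60
print(x0,y0)
for ph in (0,30,60,90):
    c,s=np.cos(np.radians(ph)),np.sin(np.radians(ph))
    print(ph,((proj(i,[o['tool_pos']+T.apply([-a*c,b,47+a*s]) for a,b in ((-14,0),(118,-22),(118,22),(103,0))])-[x0,y0])*5).round().tolist())
cv2.imwrite('pics/s1c.png',cv2.resize(im[y0:y0+120,x0:x0+150,::-1],None,fx=5,fy=5,interpolation=cv2.INTER_CUBIC))
```

```text
[311.09227944 232.81180259]
251 172
0 [[283.0, 324.0], [471.0, 171.0], [395.0, 136.0], [417.0, 171.0]]
30 [[286.0, 311.0], [447.0, 269.0], [375.0, 233.0], [398.0, 257.0]]
60 [[292.0, 297.0], [399.0, 377.0], [328.0, 339.0], [356.0, 352.0]]
90 [[301.0, 284.0], [336.0, 474.0], [264.0, 434.0], [300.0, 436.0]]
```

View pics/s1c.png

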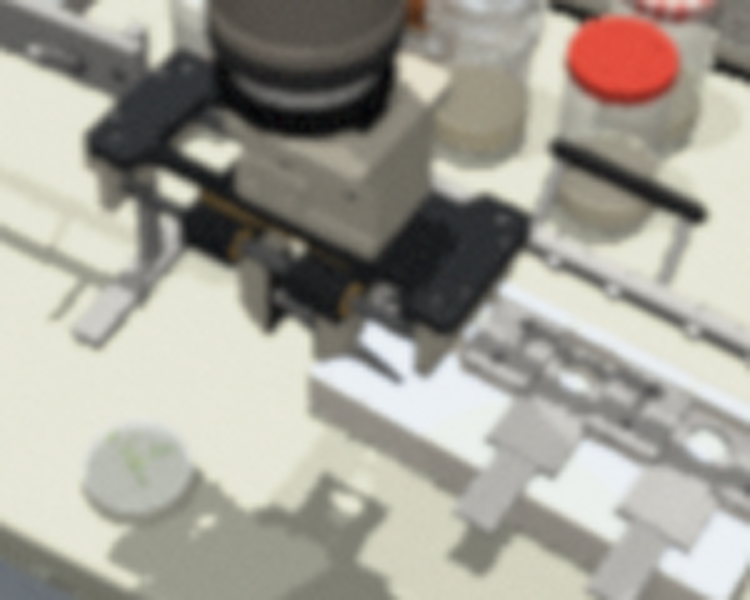

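The plate's right tip corner in the crop is at (402,381), matching a droop of about 60° at the slack moment. To regrip, I'll pitch the tool 20°, press the plate flat on the slot floor and slide it slightly under the lips. Then I'll release and grip again.

```bash
python3 -m creep '0 0 -.02 -.009 -.116 0 0;0 0 -.03 -.009 -.116 0 0;0 0 -.03 -.009 -.116 0 0;0 0 -.015 0 0 0 0;0 0 0 0 0 0 0' && python3 -m creep '0 0 -.012 0 0 0 0;0 0 -.012 0 0 0 0;0 0 -.012 0 0 0 0;0 0 -.012 0 0 0 0;0 0 -.01 0 0 0 0;0 0 0 0 0 0 0'
python3 -c "
from h import *
o=readout.get_obs();print(o['joint_positions'].round(3),o['tcp_rot'].round(3),o['contact_force'],o['moment'])"
```

```text
time: 11.9
tool_pos: [391.7, -98.0, 167.8]
tcp_rot: [3.131, 0.302, 3.066]
contact_force: [-0.1, 1.0, -0.5]
grip_width: 23.4
finger_force: 30.0
time: 12.4
tool_pos: [395.0, -99.2, 112.2]
tcp_rot: [3.133, 0.308, 3.068]
contact_force: [0.6, -0.9, 1.5]
grip_width: 23.4
finger_force: 30.0
[-0.524  0.334  2.261  0.484  0.304 -2.467] [3.133 0.308 3.068] [ 0.56496333 -0.85728786  1.51219705] [ 0.01940335 -0.1325869   0.03928966]
```

The plate is pivoting in the grip with only about 1.5 N. Joint 5 is near its lower limit, so the usable pitch at the rack is about 20–25°, which is enough. I'll press the plate flat.

```bash
python3 -m creep '0 0 -.008 0 0 0 0;0 0 -.008 0 0 0 0;0 0 -.006 0 0 0 0;0 0 -.005 0 0 0 0;0 0 0 0 0 0 0'
python3 - <<'E'
from h import *
o=readout.get_obs();print(o['joint_positions'].round(3),o['tcp_rot'].round(3),o['moment'].round(2)); T=R.from_euler('xyz',o['tcp_rot']); g=o['tool_pos']+T.apply([0,0,47]); d=g[:2]-[512,-190]; print('g',g.round(1),d@[.997,-.078],d@[.078,.997])
E
```

```text
time: 12.82
tool_pos: [397.6, -103.3, 96.3]
tcp_rot: [3.122, 0.297, 3.068]
contact_force: [-0.3, 1.5, 2.5]
grip_width: 23.3
finger_force: 30.0
[-0.535  0.381  2.257  0.554  0.284 -2.551] [3.122 0.297 3.068] [ 0.32 -0.07  0.27]
g [ 411.4 -103.4   51.4] -107.07829500071689 78.49104097988783
```

```bash
python3 -m creep '.005 -.0004 0 .008 .1 0 0;.005 -.0004 -.002 .008 .1 0 0;.005 -.0004 -.003 .008 .1 0 0;0 0 -.003 0 0 0 0;0 0 -.003 0 0 0 0;0 0 0 0 0 0 0'
python3 - <<'E'
from h import *
o=readout.get_obs();print(o['joint_positions'].round(3),o['tcp_rot'].round(3),o['moment'].round(2)); T=R.from_euler('xyz',o['tcp_rot']); g=o['tool_pos']+T.apply([0,0,47]); d=g[:2]-[512,-190]; print('g',g.round(1),d@[.997,-.078],d@[.078,.997])
E
```

```text
time: 13.32
tool_pos: [410.8, -101.1, 85.0]
tcp_rot: [3.108, 0.069, 3.07]
contact_force: [2.8, -0.8, 2.4]
grip_width: 23.4
finger_force: 30.0
[-0.458  0.46   2.082  0.109  0.551 -2.05 ] [3.108 0.069 3.07 ] [-0.09 -0.63 -0.01]
g [414.1 -99.8  38.1] -104.64753076638539 82.33195694739902
```

```bash
python3 -m creep '.003 -.0013 0 -.033 .069 0 0;0 0 0 0 0 0 0;0 0 0 0 0 0 0' && python3 -m creep '.005 -.0004 0 0 0 0 0;.005 -.0004 0 0 0 0 0;.005 -.0004 0 0 0 0 0;0 0 0 0 0 0 0;0 0 0 0 0 0 0'
python3 - <<'E'
from h import *
o=readout.get_obs();print(o['tcp_rot'].round(3),o['moment'].round(2)); T=R.from_euler('xyz',o['tcp_rot']); g=o['tool_pos']+T.apply([0,0,47]); d=g[:2]-[512,-190]; print('g',g.round(1),d@[.997,-.078],d@[.078,.997])
im,i=snap('wrist','w6.png')
for dx in (-14,0): print(dx,proj(i,[o['tool_pos']+T.apply([-dx,s*12,47-2.5]) for s in (-1,1)]).round().tolist())
gray=cv2.cvtColor(im,cv2.COLOR_RGB2GRAY); print(gray[215:275:2,320])
E
```

```text
time: 13.57
tool_pos: [413.1, -101.9, 85.1]
tcp_rot: [-3.139, 0.0, 3.073]
contact_force: [0.4, -0.7, 2.2]
grip_width: 23.7
finger_force: 30.0
time: 13.98
tool_pos: [429.1, -103.7, 85.3]
tcp_rot: [-3.138, -0.0, 3.071]
contact_force: [0.8, 2.4, 2.4]
grip_width: 23.3
finger_force: 30.0
[-3.138 -0.     3.071] [ 0.38 -0.31  0.17]
g [ 429.1 -103.9   38.3] -89.34388361062669 79.37474704870984
-14 [[291.0, 238.0], [347.0, 238.0]]
0 [[292.0, 268.0], [346.0, 268.0]]
[127 128 124 126 128 127 130 125 129 130 115  80 106 113 112 112 111 109
 112 113 111 114 115 113 102  49  62  57  63  61]
```

The tab edge is at row ~237 as predicted, so the plate is flat in the grip again. I'll pull out, lift and carry it over the rack for one look.

```bash
python3 -m creep '-.01 .0008 0 0 0 0 0;-.012 .001 0 0 0 0 0;-.012 .001 0 0 0 0 0;0 0 .02 0 0 0 0;0 0 .035 0 0 0 0;0 0 .035 0 0 0 0;0 0 .035 0 0 0 0;0 0 .035 0 0 0 0' && python3 -m creep '0 0 .03 0 0 .07 0;0 .03 .015 0 0 0 0;0 .035 0 0 0 0 0;0 .035 0 0 0 0 0;0 .035 0 0 0 0 0;0 .035 0 0 0 0 0;.01 .035 0 0 0 0 0;.02 .035 0 0 0 0 0' && python3 -m creep '.02 .03 0 0 0 0 0;.025 .025 0 0 0 0 0;.03 0 0 0 0 0 0;.03 0 0 0 0 0 0;.015 0 0 0 0 0 0;0 0 0 0 0 0 0;0 0 0 0 0 0 0'
python3 - <<'E'
from h import *
o=readout.get_obs(); print(o['tool_pos'].round(1),o['tcp_rot'].round(3),o['joint_positions'].round(2))
im,i=snap('wrist','w7.png'); print(i['origin'].round(1))
E
```

```text
time: 14.7
tool_pos: [394.0, -100.7, 246.7]
tcp_rot: [-3.138, -0.002, 3.071]
contact_force: [1.4, 0.1, -0.7]
grip_width: 23.3
finger_force: 30.0
time: 15.37
tool_pos: [423.0, 140.9, 290.2]
tcp_rot: [-3.137, -0.003, 3.142]
contact_force: [1.2, -1.5, 0.2]
grip_width: 23.4
finger_force: 30.0
time: 15.95
tool_pos: [544.4, 193.9, 289.0]
tcp_rot: [-3.137, -0.004, 3.141]
contact_force: [-0.4, -0.4, 0.5]
grip_width: 23.6
finger_force: 30.0
[544.4 193.9 289. ] [-3.137 -0.004  3.141] [ 0.21  0.44  1.37 -0.    1.33 -1.36]
[473.4 194.2 381.1]
```

View pics/w7.png

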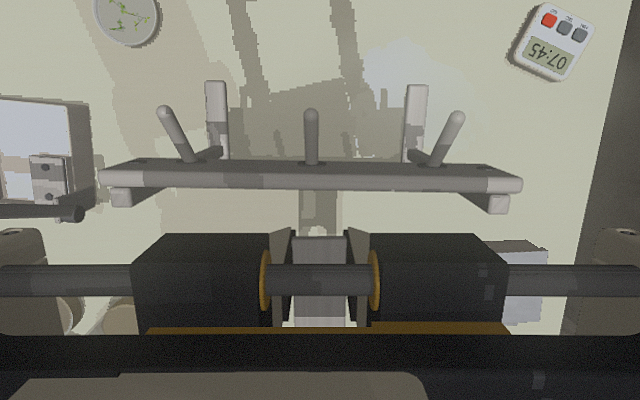

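The peg tips are at px (165,113), (311,116) and (457,119), and the roots at (190,160), (312,163) and (434,164).

Run:
```python
from h import *
i=viewer.camera_info('wrist'); i['rotation']=R.from_euler('xyz',i['rotation']).as_matrix()
t=np.array([onz(i,p,201.5) for p in ((166,116),(311,119),(456,122))]); print(t.round(1))
r=np.array([onz(i,p,173) for p in ((190,159),(312,162),(434,163))]); print(r.round(1))
d=t[2]-t[0]; print('yaw',np.arctan2(-d[0],d[1]),np.hypot(*d[:2]))
d=r[2]-r[0]; print('yaw',np.arctan2(-d[0],d[1]),np.hypot(*d[:2]))
```

```text
[[480.7 115.2 201.5]
 [482.  189.5 201.5]
 [483.6 263.9 201.5]]
[[507.6 114.3 173. ]
 [509.3 189.2 173. ]
 [509.9 264.1 173. ]]
yaw -0.01971433372051122 148.73396312096014
yaw -0.01569829417645465 149.8501482484577
```

```bash
python3 -m creep '-.032 .012 0 0 0 -.018 0;-.032 .012 0 0 0 0 0;-.032 .012 0 0 0 0 0;-.032 .012 0 0 0 0 0;-.032 .012 0 0 0 0 0;-.03 .013 0 0 0 0 0;0 0 -.01 -.002 -.096 0 0;0 0 -.01 -.002 -.096 0 0' && python3 -m creep '0 0 -.01 -.002 -.096 0 0;0 0 -.01 -.002 -.096 0 0;0 0 -.01 0 0 0 0;0 0 0 0 0 0 0;0 0 0 0 0 0 0'
cat > st.py <<'E'
from h import *
o=readout.get_obs();T=R.from_euler('xyz',o['tcp_rot']);print('q',o['joint_positions'].round(2),'rot',o['tcp_rot'].round(3))
print('tcp',o['tool_pos'].round(1),'hole',(o['tool_pos']+T.apply([-103,0,47])).round(1),'F',o['contact_force'].round(1),o['finger_force'])
E
python3 st.py
```

```text
time: 16.67
tool_pos: [352.8, 267.4, 271.1]
tcp_rot: [-3.139, 0.196, 3.125]
contact_force: [-0.2, -1.8, -0.5]
grip_width: 23.7
finger_force: 30.0
time: 17.08
tool_pos: [353.5, 266.8, 240.5]
tcp_rot: [-3.136, 0.381, 3.124]
contact_force: [2.0, -0.1, 0.3]
grip_width: 23.1
finger_force: 30.0
q [ 0.6   0.15  2.01 -0.35  0.7  -0.72] rot [-3.136  0.381  3.124]
tcp [353.5 266.8 240.5] hole [466.6 264.6 235.2] F [ 2.  -0.1  0.3] 29.986109733581543
```

```bash
python3 -m creep '.0025 -.0005 -.021 0 0 0 0;0 0 0 0 0 0 0;0 0 0 0 0 0 0' && python3 -m creep '.007 0 -.007 0 0 0 0;.007 0 -.007 0 0 0 0;0 0 0 0 0 0 0;0 0 0 0 0 0 0'; python3 st.py
python3 - <<'E'
from h import *
im,i=snap('scene','s2.png')
g=cv2.cvtColor(snap('wrist','w8.png')[0],cv2.COLOR_RGB2GRAY); print(g[225:255:2,320])
p=proj(i,[[480,264,200]])[0];x0,y0=int(p[0])-75,int(p[1])-60
cv2.imwrite('pics/s2c.png',cv2.resize(im[y0:y0+120,x0:x0+150,::-1],None,fx=5,fy=5,interpolation=cv2.INTER_CUBIC))
E
```

```text
time: 17.33
tool_pos: [357.0, 266.3, 219.5]
tcp_rot: [-3.136, 0.381, 3.123]
contact_force: [-0.9, 0.3, -0.1]
grip_width: 23.4
finger_force: 30.0
time: 17.67
tool_pos: [371.4, 266.4, 205.0]
tcp_rot: [-3.136, 0.382, 3.123]
contact_force: [0.3, -1.5, 0.1]
grip_width: 23.2
finger_force: 30.0
q [ 0.57  0.23  2.03 -0.38  0.6  -0.69] rot [-3.136  0.382  3.123]
tcp [371.4 266.4 205. ] hole [484.5 264.  199.7] F [ 0.3 -1.5  0.1] 29.986358284950256
[172 169 171 171 174 164  66  89 148 156 154 153 155 143  96]
```

View pics/s2c.png

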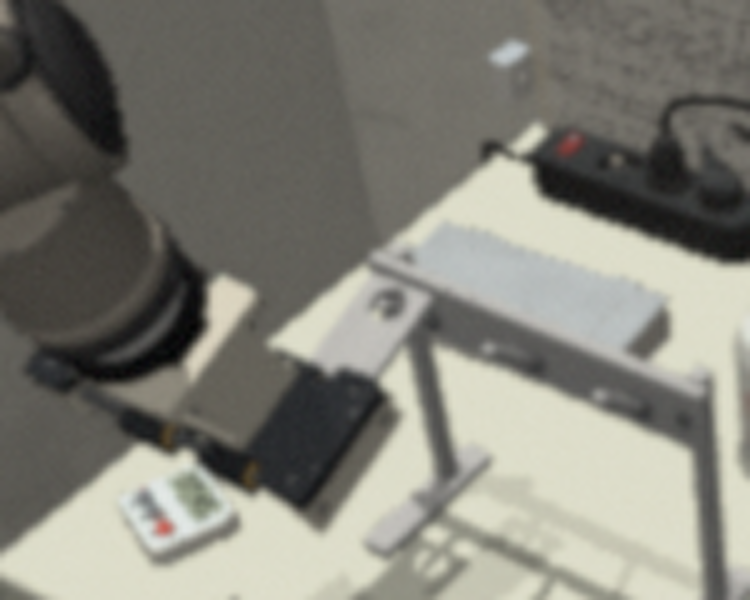

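The peg shows through the hole at crop (388,305). I'll slide further on, then swing the plate downwards about the peg.

```bash
python3 -m creep '.006 0 -.006 0 0 0 0;.006 0 -.006 0 0 0 0;0 0 0 0 0 0 0' && python3 -m creep '.004 0 -.008 0 0 0 0;.004 0 -.008 0 0 0 0;.0054 0 -.0072 0 0 0 0;.0054 0 -.0072 0 0 0 0;0 0 0 0 0 0 0' && python3 st.py
```

```text
time: 18.02
tool_pos: [383.5, 266.5, 192.2]
tcp_rot: [-3.136, 0.381, 3.123]
contact_force: [-1.0, 0.9, -0.3]
grip_width: 23.3
finger_force: 30.0
time: 18.43
tool_pos: [401.3, 266.0, 160.5]
tcp_rot: [-3.134, 0.379, 3.124]
contact_force: [-5.6, 0.3, -2.0]
grip_width: 23.2
finger_force: 30.0
q [ 0.53  0.34  2.03 -0.44  0.49 -0.66] rot [-3.134  0.379  3.124]
tcp [401.3 266.  160.5] hole [514.4 263.7 154.9] F [-5.6  0.3 -2. ] 30.004959404468536
```

```bash
python3 -m creep '.006 0 -.006 0 0 0 0;.006 0 -.006 0 0 0 0;0 0 0 0 0 0 0;0 0 0 0 0 0 40;0 0 0 0 0 0 40;0 0 0 0 0 0 40;0 0 0 0 0 0 40;0 0 0 0 0 0 40' && python3 -m creep '-.01 0 .02 0 0 0 40;-.015 0 .03 0 0 0 40;-.015 0 .03 0 0 0 40;-.015 0 .03 0 0 0 40;0 0 .02 0 0 0 40;0 0 0 0 0 0 40;0 0 0 0 0 0 40'; python3 st.py
python3 - <<'E'
from h import *
im,i=snap('scene','s3.png')
p=proj(i,[[480,264,200]])[0];x0,y0=int(p[0])-60,int(p[1])-40
cv2.imwrite('pics/s3c.png',cv2.resize(im[y0:y0+110,x0:x0+120,::-1],None,fx=4,fy=4,interpolation=cv2.INTER_CUBIC))
E
```

```text
time: 19.1
tool_pos: [414.2, 266.9, 151.4]
tcp_rot: [-3.137, 0.384, 3.123]
contact_force: [-0.9, 0.4, 0.6]
grip_width: 36.9
finger_force: 0.0
time: 19.68
tool_pos: [359.0, 267.0, 282.2]
tcp_rot: [-3.139, 0.385, 3.123]
contact_force: [-0.4, -1.3, -0.8]
grip_width: 36.6
finger_force: 0.0
q [ 0.59  0.1   1.93 -0.3   0.81 -0.78] rot [-3.139  0.385  3.123]
tcp [359.  267.  282.2] hole [472.1 264.7 277.4] F [-0.4 -1.3 -0.8] 0.0
```

View pics/s3c.png

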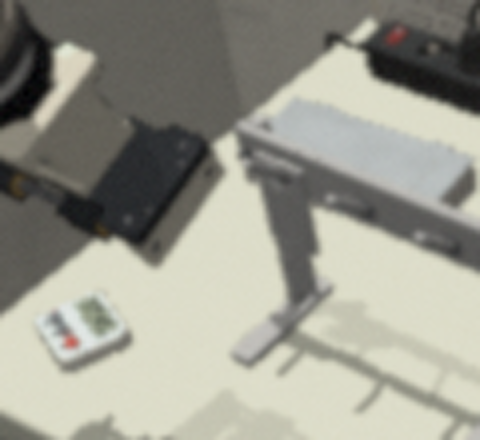

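Plate c hangs on peg 1, in front of the left post. I'll return to the earlier viewing pose and compare it numerically with picture w2.

```bash
python3 -m creep '.01 -.03 0 0 .096 0 70;.01 -.03 0 0 .096 0 70;.01 -.03 0 0 .096 0 70;.01 -.03 0 0 .096 0 70;0 -.041 0 0 0 -.03 70;0 -.041 0 0 0 -.03 70;0 -.041 0 0 0 0 70;0 -.041 0 0 0 0 70' && python3 -m creep '-.001 -.041 .002 0 0 0 70;-.001 -.041 .002 0 0 0 70;-.001 -.041 .002 0 0 0 70;-.001 -.041 .002 0 0 0 70;0 -.007 0 0 0 0 70;0 0 0 0 0 0 70;0 0 0 0 0 0 70'; python3 st.py
cat > tabs.py <<'E'
from h import *
import sys
im,i=snap('wrist',sys.argv[1]); o=readout.get_obs()
O=np.array([512,-190]);u=np.array([.997,-.078]);v=np.array([.078,.997])
hsv=cv2.cvtColor(im,cv2.COLOR_RGB2HSV)
for n,y in (('a',-80),('b',0),('c',80)):
    q=proj(i,[np.r_[O+x*u+y*v,41] for x in (-80,-62)]).round().astype(int); (cx,r0),(_,r1)=q
    row=hsv[r0+8,cx-45:cx+45]; ok=(row[:,1]<25)
    c=np.where(ok)[0]+cx-45; col=hsv[r0-25:r0+15,cx,1]
    print(n,'pred',cx,r0,'grey cols',(c.min(),c.max()) if len(c) else None,len(c),'sat col',col[::2])
    if len(c): print('   world L/R',onz(i,(c.min(),r0+8),41).round(1),onz(i,(c.max(),r0+8),41).round(1))
E
python3 tabs.py w9.png
python3 - <<'E'
import cv2;a=cv2.imread('pics/w2.png');b=cv2.imread('pics/w9.png')
print(a[215,235:350,:].max(1)[::4]);print(b[215,235:350,:].max(1)[::4])
E
```

```text
time: 20.4
tool_pos: [397.5, -17.9, 279.1]
tcp_rot: [-3.129, 0.0, 3.064]
contact_force: [1.2, -0.4, 0.0]
grip_width: 64.3
finger_force: 0.0
time: 20.98
tool_pos: [393.7, -186.4, 287.3]
tcp_rot: [-3.131, 0.001, 3.063]
contact_force: [-0.1, -0.3, 0.0]
grip_width: 64.5
finger_force: 0.0
q [-0.61  0.18  1.76 -0.01  1.19 -2.1 ] rot [-3.131e+00  1.000e-03  3.063e+00]
tcp [ 393.7 -186.4  287.3] hole [ 496.4 -195.   240.4] F [-0.1 -0.3  0. ] 0.0
a pred 250 208 grey cols (np.int64(222), np.int64(270)) 26 sat col [30 30 30 31 29 33 32 25 27 33 29 33 16 15 12 13 15 13 16 10]
   world L/R [ 432.3 -293.7   41. ] [ 436.1 -243.7   41. ]
b pred 327 208 grey cols (np.int64(314), np.int64(371)) 48 sat col [29 24 28 27 31 30 28 30 33 31 31 35 14 18 14 13 10 13 13 13]
   world L/R [ 439.6 -197.8   41. ] [ 444.  -138.6   41. ]
c pred 404 209 grey cols (np.int64(359), np.int64(448)) 76 sat col [24 24 23 27 24 26 25 22 26 22 21 21 25 24 22 24 24 22 24 24]
   world L/R [ 444.1 -151.1   41. ] [451.  -59.2  41. ]
[172 173 151 159 158 161 161 164 123 178 172 173 171 168 173 173 173 175
 170 175 174 152 160 163 162 163 163 171 185]
[170 172 160 157 155 159 160 161 114 159 173 170 171 170 171 169 170 170
 174 170 174 118 160 161 161 161 161 171 180]
```

Tabs a and b are where they were. Gripping b.

```bash
python3 -m creep '.02 .0005 -.03 .01 0 0 50;.02 .0005 -.03 0 0 0 50;.0125 .0004 -.038 0 0 0 50;0 0 -.04 0 0 0 50;0 0 -.035 0 0 0 50;0 0 -.02 0 0 0 50;0 0 -.009 0 0 0 50;0 0 0 0 0 0 50' && python3 -m creep '0 0 0 0 0 0 50;0 0 0 0 0 0 50'; python3 st.py
python3 - <<'E'
from h import *
im,i=snap('wrist','w10.png'); g=cv2.cvtColor(im,cv2.COLOR_RGB2GRAY)
o=readout.get_obs();T=R.from_euler('xyz',o['tcp_rot']);print(proj(i,[o['tool_pos']+T.apply([12,s*12,44.5]) for s in (-1,1)]).round().tolist())
print(g[242:246,262:390].mean(0).round().astype(int)[::2]); print(g[225:260:2,320])
E
```

```text
time: 21.7
tool_pos: [446.0, -183.2, 85.1]
tcp_rot: [-3.141, -0.001, 3.067]
contact_force: [-0.5, -0.5, 0.1]
grip_width: 46.3
finger_force: 0.0
time: 21.87
tool_pos: [447.7, -185.2, 88.3]
tcp_rot: [-3.138, 0.006, 3.065]
contact_force: [0.0, -0.6, 0.5]
grip_width: 45.9
finger_force: 0.0
q [-0.55  0.54  1.88 -0.    0.71 -2.04] rot [-3.138  0.006  3.065]
tcp [ 447.7 -185.2   88.3] hole [ 550.7 -193.3   41.9] F [ 0.  -0.6  0.5] 0.0
[[291.0, 242.0], [347.0, 242.0]]
[ 60  38  35  40  34  31 133 128 129 128 126 128 128 129 128 126 128 126
 128 130 107 112 113 114 114 111 111 114 112 113 112 111 114 114 113 112
 111 109 112 111 114 112 112 111 113 112 109 114 127 128 129 136  29  44
  41  42  42  66  97  97  96  95  95  97]
[135  89  88 113 114 115 116 117 113 112 113 114 113 116 113 109 112 112]
```

```bash
python3 -m creep '0 .0042 0 0 0 0 50;0 0 0 0 0 0 0;0 0 0 0 0 0 0;0 0 0 0 0 0 0;0 0 0 0 0 0 0;0 0 0 0 0 0 0;0 0 0 0 0 0 0;0 0 0 0 0 0 0' && python3 st.py
```

```text
time: 22.58
tool_pos: [446.8, -181.3, 86.9]
tcp_rot: [-3.139, 0.003, 3.064]
contact_force: [-0.2, -0.1, 2.7]
grip_width: 23.1
finger_force: 30.0
q [-0.54  0.54  1.88 -0.    0.71 -2.04] rot [-3.139e+00  3.000e-03  3.064e+00]
tcp [ 446.8 -181.3   86.9] hole [ 549.7 -189.3   40.2] F [-0.2 -0.1  2.7] 29.97213989496231
```

```bash
python3 -m creep '-.01 .0008 0 0 0 0 0;-.015 .0012 0 0 0 0 0;-.015 .0012 0 0 0 0 0;-.015 .0012 0 0 0 0 0;-.007 .0004 0 0 0 0 0;0 0 0 0 0 0 0;0 0 .02 0 0 0 0;0 0 .035 0 0 0 0' && python3 -m creep '0 0 .035 0 0 0 0;0 0 .035 0 0 0 0;0 0 .035 0 0 0 0;0 .03 .015 0 0 .059 0;0 .038 0 0 0 0 0;0 .038 0 0 0 0 0;0 .038 0 0 0 0 0;0 .038 0 0 0 0 0' && python3 -m creep '0 .038 0 0 0 0 0;0 .038 0 0 0 0 0;-.005 .038 0 0 0 0 0;-.01 .038 0 0 0 0 0;-.01 .034 0 0 0 0 0;0 0 0 0 0 0 0;0 0 0 0 0 0 0' && python3 st.py
python3 - <<'E'
from h import *
im,i=snap('wrist','w11.png'); g=cv2.cvtColor(im,cv2.COLOR_RGB2GRAY)
print(g[225:260:2,320],g[243,270:370:3])
E
```

```text
time: 23.25
tool_pos: [383.9, -175.7, 140.1]
tcp_rot: [3.141, -0.003, 3.064]
contact_force: [0.3, -0.2, -0.4]
grip_width: 23.3
finger_force: 30.0
time: 23.92
tool_pos: [385.1, 7.3, 262.3]
tcp_rot: [-3.139, 0.004, 3.123]
contact_force: [0.0, -0.4, -0.1]
grip_width: 23.2
finger_force: 30.0
time: 24.5
tool_pos: [359.5, 193.6, 261.9]
tcp_rot: [-3.139, 0.003, 3.128]
contact_force: [0.3, -0.1, -0.4]
grip_width: 23.2
finger_force: 30.0
q [ 0.31  0.16  1.87 -0.    1.11 -1.25] rot [-3.139e+00  3.000e-03  3.128e+00]
tcp [359.5 193.6 261.9] hole [462.7 192.1 215.3] F [ 0.3 -0.1 -0.4] 29.973956644535065
[128 132 134  99  87 116 113 119 116 117 111 116 114 113 113 111 117 117] [107  97 100  94  99  98  59  40 114 112 115 113 114 115 113 111 112 114
 109 115 111 115 117 115 117 111  46  90 103 101 102  99 101  85]
```

```bash
python3 -m creep '-.005 -.0015 -.001 -.002 -.096 -.004 0;0 0 -.01 -.002 -.096 0 0;0 0 -.01 -.002 -.096 0 0;0 0 0 -.002 -.096 0 0;0 0 0 0 0 0 0;0 0 0 0 0 0 0' && python3 st.py
```

```text
time: 25.05
tool_pos: [354.8, 189.4, 240.9]
tcp_rot: [-3.138, 0.385, 3.119]
contact_force: [-0.3, 1.1, -0.4]
grip_width: 23.3
finger_force: 30.0
q [ 0.4   0.05  2.12 -0.27  0.63 -0.96] rot [-3.138  0.385  3.119]
tcp [354.8 189.4 240.9] hole [467.8 186.7 236. ] F [-0.3  1.1 -0.4] 29.97365176677704
```

```bash
python3 -m creep '.0027 .0027 -.021 0 0 0 0;0 0 0 0 0 0 0;0 0 0 0 0 0 0;.007 0 -.007 0 0 0 0;.007 0 -.007 0 0 0 0;0 0 0 0 0 0 0;0 0 0 0 0 0 0' && python3 st.py
python3 - <<'E'
from h import *
im,i=snap('scene','s4.png')
p=proj(i,[[480,190,200]])[0];x0,y0=int(p[0])-60,int(p[1])-50
cv2.imwrite('pics/s4c.png',cv2.resize(im[y0:y0+100,x0:x0+120,::-1],None,fx=5,fy=5,interpolation=cv2.INTER_CUBIC))
E
```

```text
time: 25.63
tool_pos: [371.9, 192.6, 205.4]
tcp_rot: [-3.139, 0.386, 3.119]
contact_force: [0.1, 0.0, -0.7]
grip_width: 23.3
finger_force: 30.0
q [ 0.39  0.15  2.14 -0.31  0.52 -0.91] rot [-3.139  0.386  3.119]
tcp [371.9 192.6 205.4] hole [485.  189.9 200.7] F [ 0.1  0.  -0.7] 29.97367411851883
```

```bash
python3 -m creep '.006 0 -.006 0 0 0 0;.006 0 -.006 0 0 0 0;0 0 0 0 0 0 0' && python3 -m creep '.004 0 -.008 0 0 0 0;.004 0 -.008 0 0 0 0;.0054 0 -.0072 0 0 0 0;.0054 0 -.0072 0 0 0 0;0 0 0 0 0 0 0' && python3 st.py
```

```text
time: 25.93
tool_pos: [384.1, 192.8, 192.8]
tcp_rot: [-3.139, 0.386, 3.12]
contact_force: [0.1, 0.1, -0.2]
grip_width: 23.2
finger_force: 30.0
time: 26.35
tool_pos: [402.3, 192.5, 161.5]
tcp_rot: [-3.138, 0.384, 3.119]
contact_force: [-4.2, -0.4, -1.3]
grip_width: 23.3
finger_force: 30.0
q [ 0.36  0.28  2.14 -0.38  0.4  -0.87] rot [-3.138  0.384  3.119]
tcp [402.3 192.5 161.5] hole [515.4 189.8 156.5] F [-4.2 -0.4 -1.3] 29.99531239271164
```

```bash
python3 -m creep '.006 0 -.006 0 0 0 0;.006 0 -.006 0 0 0 0;0 0 0 0 0 0 0;0 0 0 0 0 0 40;0 0 0 0 0 0 40;0 0 0 0 0 0 40;0 0 0 0 0 0 40;0 0 0 0 0 0 40' && python3 -m creep '-.01 0 .02 0 0 0 40;-.015 0 .03 0 0 0 40;-.015 0 .03 0 0 0 40;-.015 0 .03 0 0 0 40;0 0 .02 0 0 0 40;0 0 0 0 0 0 40;0 0 0 0 0 0 40'; python3 st.py
python3 - <<'E'
from h import *
im,i=snap('scene','s5.png'); g=cv2.cvtColor(im,cv2.COLOR_RGB2GRAY)
for n,y,x in (('p1',264,513),('p2',189,512),('p3',114.5,510.6)):
    q=proj(i,[[x-8,y,z] for z in (140,120,100,80,65,45,30)]).round().astype(int); print(n,[(tuple(im[b,a])) for a,b in q])
E
```

```text
time: 27.02
tool_pos: [414.7, 193.1, 152.1]
tcp_rot: [-3.14, 0.389, 3.119]
contact_force: [0.4, 0.3, -0.8]
grip_width: 36.7
finger_force: 0.0
time: 27.6
tool_pos: [359.6, 193.1, 282.7]
tcp_rot: [-3.141, 0.391, 3.119]
contact_force: [-0.4, -0.3, -0.4]
grip_width: 36.7
finger_force: 0.0
q [ 0.4   0.    2.04 -0.23  0.76 -1.  ] rot [-3.141  0.391  3.119]
tcp [359.6 193.1 282.7] hole [472.7 190.5 278.5] F [-0.4 -0.3 -0.4] 0.0
p1 [(np.uint8(69), np.uint8(69), np.uint8(71)), (np.uint8(54), np.uint8(53), np.uint8(50)), (np.uint8(102), np.uint8(100), np.uint8(90)), (np.uint8(90), np.uint8(88), np.uint8(86)), (np.uint8(89), np.uint8(88), np.uint8(85)), (np.uint8(112), np.uint8(110), np.uint8(108)), (np.uint8(136), np.uint8(135), np.uint8(127))]
p2 [(np.uint8(91), np.uint8(89), np.uint8(87)), (np.uint8(90), np.uint8(88), np.uint8(87)), (np.uint8(95), np.uint8(94), np.uint8(92)), (np.uint8(89), np.uint8(88), np.uint8(87)), (np.uint8(98), np.uint8(98), np.uint8(94)), (np.uint8(194), np.uint8(193), np.uint8(175)), (np.uint8(215), np.uint8(214), np.uint8(195))]
p3 [(np.uint8(221), np.uint8(221), np.uint8(202)), (np.uint8(221), np.uint8(221), np.uint8(202)), (np.uint8(222), np.uint8(221), np.uint8(202)), (np.uint8(222), np.uint8(221), np.uint8(202)), (np.uint8(214), np.uint8(214), np.uint8(193)), (np.uint8(199), np.uint8(199), np.uint8(181)), (np.uint8(217), np.uint8(216), np.uint8(197))]
```

Plate b hangs on peg 2: grey pixels down to about 60 mm height, bench below. On to plate a.

```bash
python3 -m creep '.008 -.03 0 0 .097 0 70;.008 -.03 0 0 .097 0 70;.008 -.03 0 0 .097 0 70;.008 -.03 0 0 .097 0 70;0 -.041 0 0 0 -.03 70;0 -.041 0 0 0 -.03 70;0 -.041 0 0 0 0 70;0 -.041 0 0 0 0 70' && python3 -m creep '0 -.041 .002 0 0 0 70;0 -.041 .002 0 0 0 70;0 -.041 .002 0 0 0 70;0 -.041 .002 0 0 0 70;0 0 0 0 0 0 70;0 0 0 0 0 0 70'; python3 st.py
python3 - <<'E'
from h import *
im,i=snap('wrist','w12.png'); S=cv2.cvtColor(im,cv2.COLOR_RGB2HSV)[...,1]
p=proj(i,[[426.8,-260,41],[440.5,-261,41]]).round(); print(p)
r=int(p[0,1])+8; print(r,S[r,int(p[0,0])-30:int(p[0,0])+50:2]); print(S[int(p[0,1])-30:int(p[0,1])+16:2,int(p[0,0])])
E
```

```text
time: 28.32
tool_pos: [390.1, -91.6, 279.6]
tcp_rot: [-3.131, 0.001, 3.06]
contact_force: [0.6, -0.6, 0.2]
grip_width: 64.4
finger_force: 0.0
time: 28.82
tool_pos: [390.2, -255.4, 287.2]
tcp_rot: [-3.132, 0.002, 3.056]
contact_force: [-0.1, 0.6, -0.3]
grip_width: 64.2
finger_force: 0.0
q [-0.74  0.24  1.69 -0.01  1.21 -2.22] rot [-3.132e+00  2.000e-03  3.056e+00]
tcp [ 390.2 -255.4  287.2] hole [ 492.8 -264.6  240.3] F [-0.1  0.6 -0.3] 0.0
[[320. 207.]
 [320. 220.]]
215 [27 27 29 28 28 28 24 28 27 29 13 11 12 14 14 11 14 15 11 14 11 29 30 27
 28 27 26 27 28 23 24 22 24 22 25 20 21 22 25 26]
[31 29 29 28 32 27 26 29 31 36 36 28 33 30  9 14 15 14 11 11 13 14 13]
```

Tab a spans cols 310–331 with its end at row ~206, where I predicted it. Gripping a.

```bash
python3 -m creep '.02 -.002 -.03 .01 0 .007 50;.02 -.002 -.03 0 0 0 50;.01 -.001 -.038 0 0 0 50;0 0 -.04 0 0 0 50;0 0 -.035 0 0 0 50;0 0 -.02 0 0 0 50;0 0 -.009 0 0 0 50;0 0 0 0 0 0 50' && python3 -m creep '0 0 0 0 0 0 50;0 0 0 0 0 0 50'; python3 st.py
python3 - <<'E'
from h import *
im,i=snap('wrist','w13.png'); g=cv2.cvtColor(im,cv2.COLOR_RGB2GRAY)
print(g[242:246,262:390].mean(0).round().astype(int)[::2]); print(g[225:260:2,320])
E
```

```text
time: 29.53
tool_pos: [440.0, -256.5, 85.2]
tcp_rot: [3.14, -0.001, 3.069]
contact_force: [0.3, -0.1, 0.1]
grip_width: 46.0
finger_force: 0.0
time: 29.7
tool_pos: [441.7, -258.7, 88.8]
tcp_rot: [-3.138, 0.006, 3.069]
contact_force: [0.5, -0.6, 0.0]
grip_width: 46.1
finger_force: 0.0
q [-0.68  0.58  1.8   0.    0.76 -2.18] rot [-3.138  0.006  3.069]
tcp [ 441.7 -258.7   88.8] hole [ 544.7 -266.4   42.4] F [ 0.5 -0.6  0. ] 0.0
[ 62  36  40  34  40  23 134 126 128 127 128 129 129  98 114 112 115 112
 110 110 112 110 112 112 112 112 114 113 110 110 110 110 112 114 113 112
 113 112 113 106 120 128 128 127 128 128 130 128 130 130 129 136  27  41
  37  38  38  68  96  98  94  96  97  94]
[ 77  99 113 107 112 111 111 109 111 108 110 110 109 111 106 110 110 104]
```

```bash
python3 -m creep '-.003 -.0023 -.003 0 0 0 50;0 0 0 0 0 0 50;0 0 0 0 0 0 0;0 0 0 0 0 0 0;0 0 0 0 0 0 0;0 0 0 0 0 0 0;0 0 0 0 0 0 0;0 0 0 0 0 0 0' && python3 -m creep '0 0 0 0 0 0 0;0 0 0 0 0 0 0' && python3 st.py
```

```text
time: 30.42
tool_pos: [437.9, -260.9, 84.4]
tcp_rot: [-3.14, 0.004, 3.068]
contact_force: [-0.4, -0.4, 0.7]
grip_width: 23.3
finger_force: 30.0
time: 30.58
tool_pos: [438.0, -260.9, 84.4]
tcp_rot: [-3.14, 0.004, 3.068]
contact_force: [0.1, -0.2, 0.1]
grip_width: 23.4
finger_force: 30.0
q [-0.69  0.58  1.81  0.    0.75 -2.19] rot [-3.14   0.004  3.068]
tcp [ 438.  -260.9   84.4] hole [ 540.9 -268.6   37.8] F [ 0.1 -0.2  0.1] 29.96244728565216
```

```bash
python3 -m creep '-.01 .0008 0 0 0 0 0;-.015 .0012 0 0 0 0 0;-.015 .0012 0 0 0 0 0;-.015 .0012 0 0 0 0 0;-.004 .0003 0 0 0 0 0;0 0 0 0 0 0 0;0 0 .02 0 0 0 0;0 0 .035 0 0 0 0' && python3 -m creep '0 0 .035 0 0 0 0;0 0 .035 0 0 0 0;0 0 .035 0 0 0 0;0 .03 .015 0 0 .053 0;0 .038 0 0 0 0 0;0 .038 0 0 0 0 0;0 .038 0 0 0 0 0;0 .038 0 0 0 0 0' && python3 -m creep '0 .038 0 0 0 0 0;0 .038 0 0 0 0 0;-.005 .038 0 0 0 0 0;-.008 .038 0 0 0 0 0;-.01 .039 0 0 0 0 0;0 0 0 0 0 0 0;0 0 0 0 0 0 0' && python3 st.py
python3 - <<'E'
from h import *
im,i=snap('wrist','w14.png'); g=cv2.cvtColor(im,cv2.COLOR_RGB2GRAY)
print(g[225:260:2,320],g[243,270:370:3])
E
```

```text
time: 31.25
tool_pos: [378.2, -255.2, 137.4]
tcp_rot: [3.139, -0.001, 3.068]
contact_force: [-0.3, -0.6, -1.1]
grip_width: 23.4
finger_force: 30.0
time: 31.92
tool_pos: [379.2, -72.6, 259.8]
tcp_rot: [-3.139, 0.005, 3.12]
contact_force: [0.8, -0.2, -0.2]
grip_width: 22.9
finger_force: 30.0
time: 32.5
tool_pos: [355.7, 119.2, 259.6]
tcp_rot: [-3.14, 0.005, 3.127]
contact_force: [0.0, 0.2, 0.2]
grip_width: 23.2
finger_force: 30.0
q [ 0.12  0.1   1.95 -0.    1.09 -1.44] rot [-3.14   0.005  3.127]
tcp [355.7 119.2 259.6] hole [458.9 117.6 213.1] F [0.  0.2 0.2] 29.963080286979675
[128 130 131 137 149 140  80 102 114 115 112 114 116 114 111 119 113 114] [103  97 100  97 100 101  59  58 118 115 117 115 112 112 117 116 110 116
 115 109 107 118 114 111 118 116  39  88  95  97 104 102 100  86]
```

```bash
python3 -m creep '-.002 0 -.005 -.002 -.1 -.004 0;0 0 -.005 -.002 -.1 0 0;0 0 0 -.002 -.1 0 0;0 0 0 0 0 0 0;0 0 0 0 0 0 0' && python3 st.py
```

```text
time: 32.97
tool_pos: [353.9, 115.8, 249.6]
tcp_rot: [-3.141, 0.302, 3.115]
contact_force: [-0.0, -0.4, -0.8]
grip_width: 23.1
finger_force: 30.0
q [ 0.15 -0.01  2.13 -0.08  0.72 -1.35] rot [-3.141  0.302  3.115]
tcp [353.9 115.8 249.6] hole [466.2 112.8 235.3] F [-0.  -0.4 -0.8] 29.962761998176575
```

```bash
python3 -m creep '.0006 .002 -.0215 0 0 0 0;0 0 0 0 0 0 0;0 0 0 0 0 0 0;.007 0 -.007 0 0 0 0;.007 0 -.007 0 0 0 0;0 0 0 0 0 0 0;0 0 0 0 0 0 0' && python3 st.py
```

```text
time: 33.55
tool_pos: [369.1, 118.5, 214.2]
tcp_rot: [-3.141, 0.303, 3.116]
contact_force: [-0.0, -0.5, -0.4]
grip_width: 23.2
finger_force: 30.0
q [ 0.15  0.08  2.16 -0.09  0.6  -1.33] rot [-3.141  0.303  3.116]
tcp [369.1 118.5 214.2] hole [481.4 115.6 200.1] F [-0.  -0.5 -0.4] 29.962793290615082
```

```bash
python3 -m creep '.006 0 -.006 0 0 0 0;.006 0 -.006 0 0 0 0;0 0 0 0 0 0 0' && python3 -m creep '.0033 0 -.0082 0 0 0 0;.0033 0 -.0082 0 0 0 0;.0047 0 -.0076 0 0 0 0;.0047 0 -.0076 0 0 0 0;0 0 0 0 0 0 0' && python3 st.py
```

```text
time: 33.8
tool_pos: [381.3, 118.8, 201.3]
tcp_rot: [-3.141, 0.304, 3.116]
contact_force: [0.5, 0.0, 0.1]
grip_width: 23.5
finger_force: 30.0
time: 34.22
tool_pos: [395.6, 118.6, 168.5]
tcp_rot: [-3.14, 0.299, 3.117]
contact_force: [-4.4, -0.4, -1.4]
grip_width: 23.3
finger_force: 30.0
q [ 0.14  0.21  2.17 -0.11  0.46 -1.32] rot [-3.14   0.299  3.117]
tcp [395.6 118.6 168.5] hole [507.9 115.7 153.9] F [-4.4 -0.4 -1.4] 29.995568990707397
```

```bash
python3 -m creep '.006 0 -.0066 0 0 0 0;.006 0 -.0066 0 0 0 0;0 0 0 0 0 0 0;0 0 0 0 0 0 40;0 0 0 0 0 0 40;0 0 0 0 0 0 40;0 0 0 0 0 0 40;0 0 0 0 0 0 40' && python3 -m creep '-.008 0 .02 0 0 0 40;-.012 0 .03 0 0 0 40;-.012 0 .03 0 0 0 40;-.012 0 .03 0 0 0 40;0 0 .02 0 0 0 40;0 0 0 0 0 0 40;0 0 0 0 0 0 40'; python3 st.py
python3 - <<'E'
from h import *
im,i=snap('scene','s6.png')
cv2.imwrite('pics/s6c.png',cv2.resize(im[120:320,170:430,::-1],None,fx=3,fy=3,interpolation=cv2.INTER_CUBIC))
E
```

```text
time: 34.88
tool_pos: [409.0, 118.9, 157.6]
tcp_rot: [-3.141, 0.306, 3.117]
contact_force: [0.7, 0.9, -0.3]
grip_width: 36.3
finger_force: 0.0
time: 35.47
tool_pos: [364.9, 118.9, 288.2]
tcp_rot: [3.141, 0.308, 3.117]
contact_force: [-0.5, 0.8, -0.4]
grip_width: 37.0
finger_force: 0.0
q [ 0.15 -0.05  2.04 -0.07  0.84 -1.36] rot [3.141 0.308 3.117]
tcp [364.9 118.9 288.2] hole [477.3 116.1 274.6] F [-0.5  0.8 -0.4] 0.0
```

View pics/s6c.png

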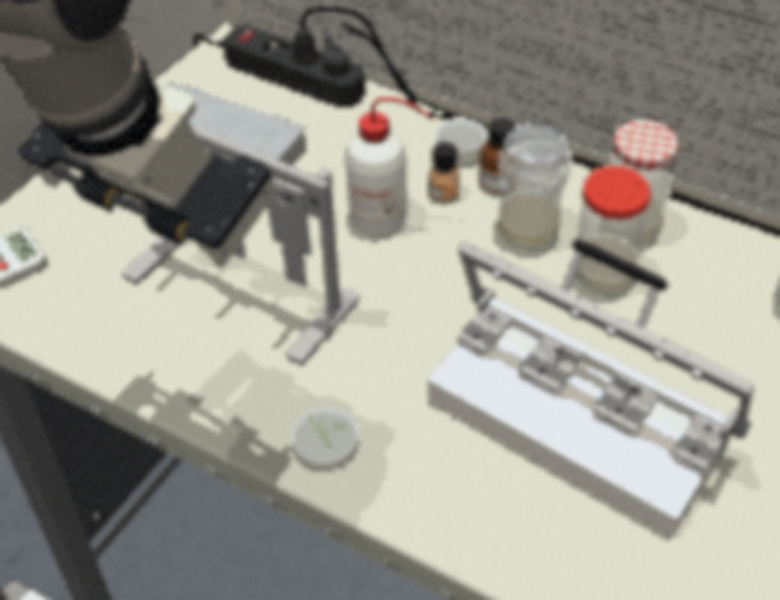

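Plate a hangs on peg 3 near crop (290,230) and the clamp is empty, with the bar still up and its handle at crop (618,263). I'll go back above the handle and check the pegs on the way.

```bash
python3 -m creep '.0 -.022 .002 0 .103 0 30;.01 -.022 0.002 0 .103 0 30;.014 -.022 0.002 0 .103 0 30;.016 -.022 0 0 0 -.12 30;.016 -.022 0 0 0 -.12 30;.016 -.022 0 0 0 -.12 30;.016 -.022 0 0 0 -.12 30;.016 -.022 0 0 0 -.12 30' && python3 -m creep '.016 -.022 0 0 0 -.12 30;.016 -.022 0 0 0 -.12 30;.016 -.022 0 0 0 -.12 30;.016 -.022 0 0 0 -.12 30;.016 -.022 0 0 0 -.12 30;.016 -.022 0 0 0 -.12 30;.008 0 0 0 0 -.12 30;0 0 0 0 0 -.12 30' && python3 -m creep '0 0 0 0 0 -.06 30;0 0 0 0 0 0 30;0 0 0 0 0 0 30'; python3 st.py
python3 - <<'E'
from h import *
im,i=snap('scene','s7.png')
for n,y,x in (('p1',264,513),('p2',189,512),('p3',114.5,510.6)):
    q=proj(i,[[x-8,y,z] for z in (140,120,100,80,65,45,30)]).round().astype(int); print(n,[int(im[b,a].mean()) for a,b in q])
w,k=snap('wrist','w15.png')
r=proj(k,[[568,-188-40,183],[568,-188,183],[568,-188+40,183]]).round(); print(r)
g=cv2.cvtColor(w,cv2.COLOR_RGB2GRAY)
for rr in (200,215,228): print(rr,np.where(g[rr,200:450]<45)[0]+200)
E
```

```text
time: 36.18
tool_pos: [468.8, -58.5, 290.8]
tcp_rot: [-3.132, -0.009, 2.511]
contact_force: [0.3, -0.0, -0.3]
grip_width: 28.0
finger_force: 0.0
time: 36.85
tool_pos: [573.4, -190.7, 289.5]
tcp_rot: [-3.13, -0.007, 1.55]
contact_force: [0.2, -0.3, -0.7]
grip_width: 27.6
finger_force: 0.0
time: 37.1
tool_pos: [572.3, -189.2, 291.0]
tcp_rot: [-3.13, -0.006, 1.5]
contact_force: [0.8, 0.8, -0.1]
grip_width: 27.5
finger_force: 0.0
q [-0.45  0.49  1.29  0.    1.37 -0.38] rot [-3.13  -0.006  1.5  ]
tcp [ 572.3 -189.2  291. ] hole [ 564.4 -291.6  243.4] F [ 0.8  0.8 -0.1] 0.0
p1 [94, 97, 96, 95, 93, 118, 141]
p2 [97, 95, 98, 95, 105, 198, 219]
p3 [94, 95, 102, 100, 102, 203, 221]
[[318. 276.]
 [314. 218.]
 [309. 154.]]
200 [308 311 323]
215 [305 309 310 311 312 317 320 322]
228 [305 306 308 310 312 316 317 319 321 322]
```

All three plates hang. The handle is at col ~313, row 215, as predicted. I'll descend and grip it.

```bash
python3 -m creep '-.0045 .0005 -.005 0 0 0 30;0 0 0 0 0 0 30;0 0 -.025 0 0 0 30;0 0 -.02 0 0 0 30;0 0 -.0105 0 0 0 30;0 0 0 0 0 0 30;0 0 0 0 0 0 0;0 0 0 0 0 0 0' && python3 -m creep '0 0 0 0 0 0 0;0 0 0 0 0 0 0;0 0 0 0 0 0 0' ; python3 st.py; python3 -c "
import numpy as np
u=np.array([.997,-.078]);p=None
for t in 1.24-np.arange(0,1.3,.1):
    t=max(t,-.02);x=-125*np.cos(t)+37*np.sin(t);z=125*np.sin(t)+37*np.cos(t);q=np.r_[x*u,z]
    if p is not None: print(round(t,2),((q-p)/2).round(1),(q-q0).round(0))
    else: q0=q
    p=q"
```

```text
time: 37.87
tool_pos: [568.5, -188.9, 233.7]
tcp_rot: [-3.135, -0.004, 1.498]
contact_force: [-0.3, 0.3, 0.1]
grip_width: 18.3
finger_force: 0.0
time: 38.12
tool_pos: [568.5, -188.9, 233.9]
tcp_rot: [-3.136, -0.004, 1.498]
contact_force: [-0.1, 0.4, 5.3]
grip_width: 11.4
finger_force: 30.0
q [-0.45  0.53  1.39  0.    1.23 -0.38] rot [-3.136 -0.004  1.498]
tcp [ 568.5 -188.9  233.9] hole [ 560.7 -291.4  186.5] F [-0.1  0.4  5.3] 29.984647929668427
1.14 [-6.5  0.5 -0.6] [-13.   1.  -1.]
1.04 [-6.4  0.5 -1.2] [-26.   2.  -4.]
0.94 [-6.2  0.5 -1.9] [-38.   3.  -7.]
0.84 [-6.   0.5 -2.5] [-50.   4. -12.]
0.74 [-5.7  0.4 -3.1] [-62.   5. -19.]
0.64 [-5.4  0.4 -3.6] [-72.   6. -26.]
0.54 [-5.   0.4 -4.2] [-82.   6. -34.]
0.44 [-4.6  0.4 -4.6] [-91.   7. -44.]
0.34 [-4.1  0.3 -5.1] [-100.    8.  -54.]
0.24 [-3.5  0.3 -5.5] [-107.    8.  -65.]
0.14 [-3.   0.2 -5.8] [-113.    9.  -76.]
0.04 [-2.4  0.2 -6.1] [-117.    9.  -88.]
```

```bash
python3 -m creep '-.0065 .0005 -.0006 0 0 0 0;-.0065 .0005 -.0006 0 0 0 0;-.0064 .0005 -.0012 0 0 0 0;-.0064 .0005 -.0012 0 0 0 0;-.0062 .0005 -.0019 0 0 0 0;-.0062 .0005 -.0019 0 0 0 0;-.006 .0005 -.0025 0 0 0 0;-.006 .0005 -.0025 0 0 0 0' && python3 -m creep '-.0057 .0004 -.0031 0 0 0 0;-.0057 .0004 -.0031 0 0 0 0;-.0054 .0004 -.0036 0 0 0 0;-.0054 .0004 -.0036 0 0 0 0;-.005 .0004 -.0042 0 0 0 0;-.005 .0004 -.0042 0 0 0 0;0 0 0 0 0 0 0'
```

```text
time: 38.78
tool_pos: [517.2, -184.3, 219.8]
tcp_rot: [-3.134, -0.006, 1.498]
contact_force: [3.8, 3.2, 2.0]
grip_width: 11.1
finger_force: 30.0
time: 39.37
tool_pos: [483.8, -181.4, 196.8]
tcp_rot: [-3.13, -0.007, 1.498]
contact_force: [1.0, 4.4, -4.3]
grip_width: 11.2
finger_force: 30.0
```

```bash
python3 -m creep '-.0046 .0004 -.0046 0 0 0 0;-.0046 .0004 -.0046 0 0 0 0;-.0041 .0003 -.0051 0 0 0 0;-.0041 .0003 -.0051 0 0 0 0;-.0035 .0003 -.0055 0 0 0 0;-.0035 .0003 -.0055 0 0 0 0;0 0 0 0 0 0 0' && python3 -m creep '-.003 .0002 -.0058 0 0 0 0;-.003 .0002 -.0058 0 0 0 0;-.0024 .0002 -.0055 0 0 0 0;0 0 -.003 0 0 0 0;0 0 0 0 0 0 0'; python3 st.py
```

```text
time: 39.95
tool_pos: [460.2, -179.5, 166.6]
tcp_rot: [-3.131, -0.007, 1.498]
contact_force: [3.6, 5.2, -4.7]
grip_width: 11.1
finger_force: 30.0
time: 40.37
tool_pos: [451.0, -178.7, 146.5]
tcp_rot: [-3.128, -0.007, 1.498]
contact_force: [-0.9, 5.0, -0.9]
grip_width: 11.3
finger_force: 30.0
q [-0.54  0.45  1.81  0.    0.89 -0.46] rot [-3.128 -0.007  1.498]
tcp [ 451.  -178.7  146.5] hole [ 443.  -281.1   98.8] F [-0.9  5.  -0.9] 30.013866126537323
```

```bash
python3 -m creep '-.001 0 -.003 0 0 0 0;-.0005 0 -.003 0 0 0 0;0 0 0 0 0 0 0' && python3 -m creep '0 0 -.002 0 0 0 0;0 0 -.002 0 0 0 0;0 0 0 0 0 0 0;0 0 0 0 0 0 0'; python3 st.py
```

```text
time: 40.62
tool_pos: [449.1, -178.6, 140.6]
tcp_rot: [-3.127, -0.008, 1.498]
contact_force: [-2.8, 5.2, -0.8]
grip_width: 11.3
finger_force: 30.0
time: 40.95
tool_pos: [448.1, -178.4, 136.5]
tcp_rot: [-3.125, -0.008, 1.498]
contact_force: [-7.9, 5.3, 1.7]
grip_width: 11.0
finger_force: 30.0
q [-0.54  0.47  1.83 -0.    0.87 -0.47] rot [-3.125 -0.008  1.498]
tcp [ 448.1 -178.4  136.5] hole [ 439.9 -280.7   88.7] F [-7.9  5.3  1.7] 30.022944509983063
```

```bash
python3 -m creep '-.002 0 -.002 0 0 0 0;0 0 -.002 0 0 0 0;0 0 0 0 0 0 0' && python3 -m creep '0 0 -.002 0 0 0 0;0 0 0 0 0 0 0;0 0 0 0 0 0 0'; python3 st.py
```

```text
time: 41.2
tool_pos: [447.7, -178.6, 135.4]
tcp_rot: [-3.13, -0.007, 1.498]
contact_force: [-8.4, 9.4, 25.2]
grip_width: 10.9
finger_force: 30.0
time: 41.45
tool_pos: [447.7, -179.0, 134.3]
tcp_rot: [-3.13, -0.006, 1.499]
contact_force: [-12.3, 8.8, 36.5]
grip_width: 11.1
finger_force: 30.0
q [-0.54  0.47  1.84 -0.    0.85 -0.47] rot [-3.13  -0.006  1.499]
tcp [ 447.7 -179.   134.3] hole [ 439.7 -281.4   86.8] F [-12.3   8.8  36.5] 30.005495846271515
```

The bar is on its stop: force rose to 36 N with no further travel. Release, retreat and take a last look.

```bash
python3 -m creep '0 0 .001 0 0 0 50;0 0 .001 0 0 0 50;0 0 0 0 0 0 50;0 0 0 0 0 0 50;0 0 0 0 0 0 50;0 0 .02 0 0 0 50;0 0 .03 0 0 0 50;0 0 .04 0 0 0 50' && python3 -m creep '0 0 .04 0 0 0 50;0 -.03 .03 0 0 0 50;-.01 -.035 0 0 0 0 50;-.01 -.035 0 0 0 0 50;-.01 -.035 0 0 0 0 50;0 -.035 0 0 0 0 50;0 0 0 0 0 0 50;0 0 0 0 0 0 50'
python3 - <<'E'
from h import *
im,i=snap('scene','s8.png'); tp,j=snap('top','t8.png')
cv2.imwrite('pics/s8c.png',cv2.resize(im[120:320,170:430,::-1],None,fx=3,fy=3,interpolation=cv2.INTER_CUBIC))
w,k=snap('wrist','w16.png')
print(readout.get_obs()['tool_pos'])
E
```

```text
time: 42.12
tool_pos: [448.0, -179.1, 222.4]
tcp_rot: [-3.127, -0.008, 1.498]
contact_force: [1.3, -0.7, -0.0]
grip_width: 45.7
finger_force: 0.0
time: 42.78
tool_pos: [418.6, -350.6, 292.2]
tcp_rot: [-3.132, -0.006, 1.495]
contact_force: [-0.4, 0.4, -0.2]
grip_width: 46.0
finger_force: 0.0
[ 419.38287351 -348.15055938  292.91528947]
```

View pics/s8c.png

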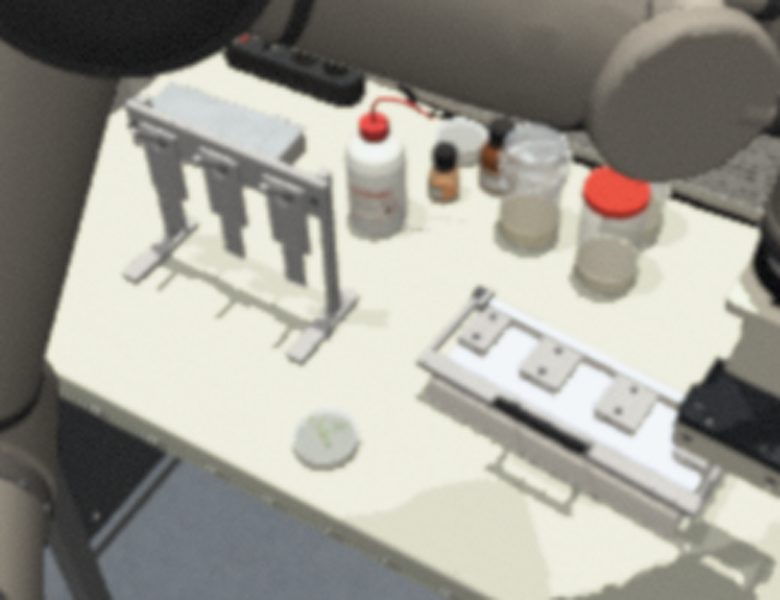

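All three plates hang at crop (165,180), (228,200) and (290,230), and the bar lies down on the empty clamp. I'll compare the handle's pixels with the first picture, then hand in.

Run:
```python
import cv2,numpy as np
for f in ('scene0','s8'):
    g=cv2.imread(f'pics/{f}.png',0)[248:276,325:372]; y,x=np.where(g<60); print(f,len(x),x.mean()+325,y.mean()+248)
```

```text
scene0 112 350.25892857142856 260.0357142857143
s8 80 349.475 261.7625
```

```bash
python3 -c "
from plant import order
print(order.close_job())"
```

```text
the job is handed in; nothing more can be done
None
```

The job is handed in: all three gel plates hang on the rack, one per peg, the clamp bar is back down on its stop, and I touched none of the dishes, bottles, jars or timer.

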